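# Unload the inlay press stack

### The arm

A 6-joint arm with a two-finger parallel gripper is mounted at the origin on a cart in front of the work surface, level with it; the furniture and walls round the work are solid. World frame = base frame: x ahead of the robot, y to its left, z up, the work surface at z = 0. Lengths are in m, angles in rad, forces in N, time in s.
With the tool pointing down it reaches from about 0.3 to 0.875 m from the base axis. Payload 4.2 kg.
Tool frame: the origin (TCP) lies on the centre line of the jaws, within the pads' length; the fingertips stand 19 mm ahead of it and the grasp point (between the pads) is the TCP (robot.tcp_to_tips is the distance from the TCP to the fingertips, in m); z points along the fingers, y is the direction in which the jaws open and shut (so a half turn about z gives the same grasp; the last joint's range is limited). The gripper opens to 85 mm and grips with 20 to 120 N. Pads are 22 mm wide; open, the fingers measure 114 mm over their backs; the gripper's body (76 mm by 85 mm) begins 54 mm behind the grasp point. The pads swing forward as they close: fully open they stand 13 mm farther back than shut.
Start: joints at [-1.129, 0.32, 1.565, -0, 1.257, -0.02], TCP at [0.256, -0.515, 0.25] pointing down, gripper open.
Joint ranges: [-3.11, 3.11], [-0.84, 2.01], [0.21, 2.61], [-1.34, 4.49], [0.05, 2.63], [-2.56, 2.56]. Speed limits (rad/s): [2.57, 2.57, 3.14, 3.14, 3.14, 3.14].

### API

Orientations are given as a rotation vector (axis times angle).
In Python, from station import robot, grab_frame, camera_info, job gives the robot as it stands.
- The arm moves only by the tool apply_moves, never from a script. Its argument "rows" is a list of rows, each a list of 5 numbers: the opening, from 0 (shut) to 1 (fully open), then the shift along the tool's x, y, z in cm, then the turn about the tool's z in degrees. A call has 1 to 12 rows; each row shifts and turns the commanded pose from where the row before left it, along the tool's axes as they then stand; what a row does not reach is not made up. A row lasts 1/8 s, in which the tool goes at most 62.5 mm and 10.7 degrees, less where a joint would pass 70% of its speed; a pose out of reach is approached as far as the arm can. A call with a gripper value outside its range is refused whole. The fingers move at their own pace and stop on an object; "squeeze" is the grip in N (left out, the last holds). Time passes only in rows, so rows that do not move let the fingers close. It gives the time, the measured TCP pose, the force and the opening at its end, in the units of the state.
- robot.sense(): the state, without advancing time (a new reading comes with each control period).
- grab_frame(name): name is "scene" or "top"; returns (picture, depth): 384x512x3 uint8, red, green, blue; 384x512 float32, m along the optical axis (not along the pixel's ray), 0 where there is no reading.
- camera_info(name): a dict with "fov_y" (degrees; the focal length in pixels is half the picture's height over the tangent of half this angle, whatever the lens; pixels are square), "cx", "cy" (the principal point, pixels), "T" (4x4, takes a point from camera to world coordinates). Camera axes: x right, y down, z forward; pixel columns grow to the right and rows downward; lengths in m; the calibration is good to about 2 mm. A picture is of the moment at which its call begins. camera_info takes no time and is no camera call.
- job.job_done(): hands the job in, once; it reports no verdict.
The state is a dict: "t": time; "joints": joint angles; "dq": joint speeds; "effort": joint torques, N m; "tool_pos": TCP position; "eef_rot": TCP orientation; "wrist_force": force on the tool from outside, world axes, zero at the start; "wrist_torque": the same for the moment, N m; "finger_gap": finger opening in m.
Only numpy, scipy, OpenCV 4.12 (cv2) and the standard library are available. Lean on these libraries where they do the work, as an engineer would, in place of code of your own. Each camera call takes 0.05 s, during which the arm holds its last target.

### The job

The glue has set: take the pressing stack apart from the top down, one thing at a time, setting each thing down and letting go of it before taking the next. Stand the weight on the round coaster, lay the sanding block flat in the wooden tray, then the red panel on the rest with red rails and last the black panel on the rest with black rails, each inlay face up, centred and lengthwise on its place. Set things down without dropping them, and do not knock the blue and the green jar.

Things in the scene. Friction and masses are not known exactly. Their poses are not given: they have to be found in the camera images.
- weight: loose turned press weight of pale mottled metal, top of the stack: round body 50 mm across up to 38 mm high, above it a knob 26 mm across that ends 55 mm above the underside; 0.62 kg nominal. Origin: centre of its underside, z up. Held across the knob or the body
- block: loose sanding block, brown top and black lower part, a box 48 mm wide (its x) x 92 mm long (its y) x 28 mm high, 0.06 kg nominal; lies under the weight, crosswise on the red panel. Origin: centre of its underside, z up
- red_panel: loose red lacquered wooden panel with brass inlay on its upper face, a flat plate 116 mm long (its x) x 58 mm wide (its y) x 16 mm thick, 0.09 kg nominal; lies under the block, on the black panel. Origin: centre of its underside; z up out of the inlaid face. Easily held across its width
- black_panel: loose black lacquered wooden panel with pale shell inlay on its upper face, a flat plate 140 mm long (its x) x 68 mm wide (its y) x 16 mm thick, 0.12 kg nominal; lies on the table at the bottom of the stack. Origin: centre of its underside; z up out of the inlaid face. Easily held across its width
- coaster: fixed round coaster of dark wood, 90 mm across, with a cork face 76 mm across whose top is 10 mm above the table. Origin: centre of its underside, z up. The weight stands on the cork
- tray: fixed shallow wooden tray, open at the top, outside 124 mm (its x) x 88 mm (its y) x 11 mm high, walls 5 mm thick, inner floor 5 mm above the table and 114 x 78 mm. Origin: centre of its underside, z up. The sanding block lies on the floor with its long (y) axis along the tray's x
- red_rest: fixed drying rest for the red panel: light wooden base 124 x 84 x 8 mm with two red cross rails (each 14 mm along x, full width 84 mm along y, at x = -36 and +36 mm, tops 16 mm above the table) and flat red strips along its long sides. Origin: centre of its underside, on the table; x along its length, z up. A panel lies lengthwise across both rails, its underside then 16 mm above this origin
- black_rest: fixed drying rest for the black panel: light wooden base 124 x 84 x 8 mm with two black cross rails (each 14 mm along x, full width 84 mm along y, at x = -36 and +36 mm, tops 16 mm above the table) and flat black strips along its long sides. Origin: centre of its underside, on the table; x along its length, z up. A panel lies lengthwise across both rails, its underside then 16 mm above this origin
- blue_jar: loose blue jar with white lid, a bystander standing near the table's front edge, 48 mm across, 65 mm high. Origin: centre of its underside, z up. Leave it standing where it is
- green_jar: loose green jar with white lid, a bystander standing near the table's front edge, 48 mm across, 59 mm high. Origin: centre of its underside, z up. Leave it standing where it is

How it is judged:
On the way, in this order (a step that is already met when the one before it is completed fails the run):
1. the weight stands released on its round coaster (horizontal distance between weight and coaster below 0.015 m and z of weight in the frame of coaster between 0.006 and 0.014 m and angle between weight's own z axis and vertical below 0.08 rad and linear speed of weight below 0.03 m/s and angular speed of weight below 0.3 rad/s and contact force between weight and the fingers below 0.05 N), for 0.2 s.
2. the sanding block lies released in its tray (horizontal distance between block and tray below 0.015 m and z of block in the frame of tray between 0.001 and 0.009 m and angle between block's own z axis and vertical below 0.08 rad and linear speed of block below 0.03 m/s and angular speed of block below 0.3 rad/s and angle between the y axis of block and the x axis of tray, either way round below 0.2 rad and contact force between block and the fingers below 0.05 N), for 0.2 s.
3. the red panel lies released on the red rest (horizontal distance between red_panel and red_rest below 0.015 m and z of red_panel in the frame of red_rest between 0.012 and 0.02 m and angle between red_panel's own z axis and vertical below 0.08 rad and linear speed of red_panel below 0.03 m/s and angular speed of red_panel below 0.3 rad/s and angle between the x axis of red_panel and the x axis of red_rest, either way round below 0.2 rad and contact force between red_panel and the fingers below 0.05 N), for 0.2 s.
4. the black panel lies released on the black rest (horizontal distance between black_panel and black_rest below 0.015 m and z of black_panel in the frame of black_rest between 0.012 and 0.02 m and angle between black_panel's own z axis and vertical below 0.08 rad and linear speed of black_panel below 0.03 m/s and angular speed of black_panel below 0.3 rad/s and angle between the x axis of black_panel and the x axis of black_rest, either way round below 0.2 rad and contact force between black_panel and the fingers below 0.05 N), for 0.2 s.
At the end, for the whole second after the job is handed in: Weight on coaster, block on the tray floor, red panel on the red rails, black panel on the black rails, inlay up: each within 15 mm of centre, 4 mm of its resting height, 0.08 rad of level; block and panels within 0.2 rad of lengthwise (either way round); all released and at rest (all of step 1 and all of step 2 and all of step 3 and all of step 4); the robot touches nothing.
It fails at once if a thing of the stack was dropped or flung (over 0.5 m/s while not held) ((linear speed of weight above 0.5 m/s and contact force between weight and the fingers below 0.05 N) or (linear speed of block above 0.5 m/s and contact force between block and the fingers below 0.05 N) or (linear speed of red_panel above 0.5 m/s and contact force between red_panel and the fingers below 0.05 N) or (linear speed of black_panel above 0.5 m/s and contact force between black_panel and the fingers below 0.05 N)).
It fails at once if the blue jar was shifted by over 25 mm or tipped (distance of blue_jar from where it was at the start of the episode above 0.025 m or angle between blue_jar's own z axis and vertical above 0.3 rad).
It fails at once if the green jar was shifted by over 25 mm or tipped (distance of green_jar from where it was at the start of the episode above 0.025 m or angle between green_jar's own z axis and vertical above 0.3 rad).
It also fails if it takes over 128 s, if anything falls off the work surface, if the arm or the gripper's body presses on something with over 40 N, if the wrist force passes 120 N, or if a joint passes its speed limit or range.

## Working session

There is one attempt and no reset: what is moved stays moved. The work goes in short steps, Python scripts to look and compute and a tool call to move; the robot and the scene stay as the last step left them, time stands still between calls to the robot, and variables do not carry over. Pictures are saved under pics/ and viewed, and the job is handed in when it is done.

Besides the shell and the picture viewer there is one more tool, called as a command line: name --pt "numbers of a row" for each row, then --argument value for the rest. apply_moves: Moves the arm, as the interface text tells. Its arguments: {"type":"object","properties":{"rows":{"type":"array"},"squeeze":{"type":"number"}},"required":["rows"]}

```bash
ls; mkdir -p pics; python3 - <<'E'
from station import robot, grab_frame, camera_info, job
import cv2, numpy as np
for n in("scene","top"):
    p,d=grab_frame(n); cv2.imwrite(f"pics/{n}0.png",p[:,:,::-1]); np.savez(f"{n}0.npz",p=p,d=d); print(n,camera_info(n),(d==0).mean())
print(robot.sense(), robot.tcp_to_tips)
E
```

```text
pics
scene {'fov_y': 47.53187757665949, 'cx': 260.6684396866039, 'cy': 196.39062426571374, 'T': array([[-0.79256315, -0.4437575 ,  0.41823788, -0.07063198],
       [-0.60959532,  0.55925889, -0.56180339,  0.71614459],
       [ 0.01540121, -0.70022052, -0.71376048,  0.99225923],
       [ 0.        ,  0.        ,  0.        ,  1.        ]])} 0.016240437825520832
top {'fov_y': 57.84910033328444, 'cx': 256.0046294320693, 'cy': 190.1254507730853, 'T': array([[-2.08281817e-02, -9.94023931e-01,  1.07156945e-01,
         3.81973023e-01],
       [-9.99757315e-01,  1.99383610e-02, -9.36867918e-03,
         7.78369718e-04],
       [ 7.17615746e-03, -1.07326072e-01, -9.94197977e-01,
         1.00348714e+00],
       [ 0.00000000e+00,  0.00000000e+00,  0.00000000e+00,
         1.00000000e+00]])} 0.004364013671875
{'t': 0.1, 'joints': array([-1.12896902e+00,  3.20267449e-01,  1.56554170e+00, -9.39735177e-06,
        1.25738898e+00, -1.99816092e-02]), 'dq': array([ 0.0017014 , -0.00136308, -0.00360775, -0.00019221, -0.00097265,
        0.00099267]), 'effort': array([ 1.29895761e-04, -4.16407514e+01, -2.34704930e+01,  2.44177158e-05,
        4.90611434e-03,  2.90306889e-05]), 'tool_pos': array([ 0.25604613, -0.51441833,  0.24954957]), 'eef_rot': array([-3.05668666e+00, -7.18624404e-01,  5.41443788e-04]), 'wrist_force': array([ 0.39903026, -0.16234364,  0.09656265]), 'wrist_torque': array([ 0.03995386,  0.02471848, -0.02023725]), 'finger_gap': 0.08533548890149935} 0.019
```

View pics/scene0.png

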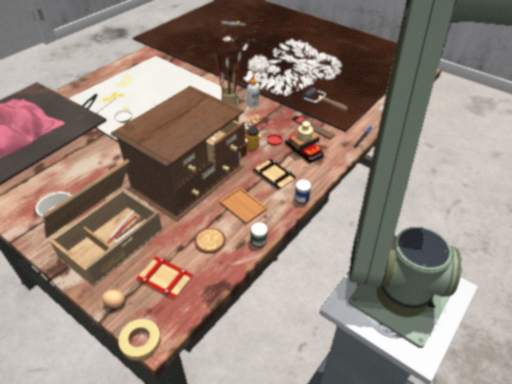

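View pics/top0.png

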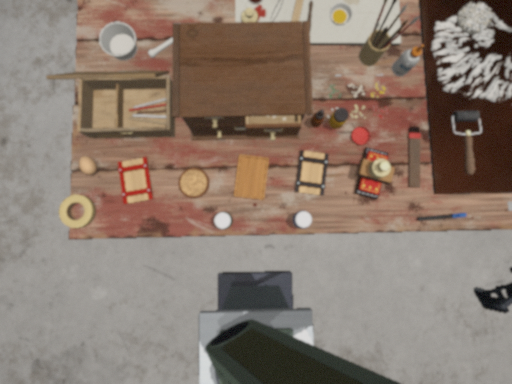

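```bash
cat > h.py <<'E'
import numpy as np, cv2
from station import robot, grab_frame, camera_info, job
def rays(n,uv):
    c=camera_info(n); uv=np.atleast_2d(np.asarray(uv,float)); f=192/np.tan(np.radians(c['fov_y']/2))
    T=c['T']; d=np.c_[(uv[:,0]-c['cx'])/f,(uv[:,1]-c['cy'])/f,np.ones(len(uv))]
    return T[:3,3], d@T[:3,:3].T
def onz(n,uv,z):
    o,d=rays(n,uv); return o+d*((z-o[2])/d[:,2])[:,None]
def pts(n,D):
    v,u=np.mgrid[:384,:512]; o,d=rays(n,np.c_[u.ravel(),v.ravel()])
    return (o+d*D.reshape(-1,1)).reshape(384,512,3)
def crop(n,p,x0,y0,x1,y1,s,name):
    cv2.imwrite(f"pics/{name}.png",cv2.resize(p[y0:y1,x0:x1,::-1],None,fx=s,fy=s,interpolation=cv2.INTER_CUBIC))
E
python3 - <<'E'
from h import *
a=np.load("top0.npz");b=np.load("scene0.npz")
crop("top",a["p"],110,140,240,235,6,"c1")
crop("top",a["p"],225,140,405,235,4,"c2")
crop("scene",b["p"],250,110,340,180,8,"c3")
P=pts("top",a["d"])
# heights in the area
for r in range(148,200,3): print(r,' '.join("%3d"%(1000*z) for z in P[r,340:405:3,2]))
E
```

```text
148  -2   0   2   1   0   0  -1  -1  -2  12  15   0   1   3  -1   2  -1   0   1   0   0  -1
151  -2   0  -3   1  -3  -1   0  -2   0  16  29  18  14  16   0   0   0   2   1   0  -3  -1
154   1  -3  -1   0   1  -1   0   0  11  19  33  33  29  30  17  15  15  -1   3  -3  -2   0
157   3   1   0  -1  -2  -1  -1   1  13  30  30  29  33  29  31  32  29   1  -1   0   0  -3
160   1  -3  -1  -1   0   1  -5  32  57  57  33  29  87  90  94  92  -1   2   0 1003   0   0
163  -1  -1  -4   0   0   3   0  43  58  57  59  87  92  92 1003 111 112   0   2   0   2   1
166   0   2  -2  -1   0   1   0  47  57  56  70  92  93 108 116 114 114  -1   0   1   0   0
169   0   0   0   0   0   0  -3  54  57  59  71  89  93  95 115 115 110  59  61  -1  -3  -1
172  -3  -1   3  -3   0  -1  33  59  59  61  63  86  92  93  94  96  91  56  -1  -1   0   2
175   0  -2   1  -1  -1   0  44  56  57  58  60  72  86  89  95  92  61  59   0   0  -1  -1
178  -1   0  -1  -1   0   0   4  23  28  37  49  54  61  69  59  61  63  57   1   0  -2   0
181   0   0   1  -2   0  -1  11  32  34  34  31  31  31  43  53  56  59  55   0  -1  -2   0
184   0   1   0   2   2   0  15  31  30  31  32  28  29  32  -1   0  40  -4  -1  -4   1   0
187   0  -4   0   2  -1  -1  16  31  28  26  29  33  32  32   1   0  -3   0   0   2   0   1
190  -1   2   1   3  -2   8  14  27  31  34  31  31  31  34  -3   3  -2  -2  -3   0   0  -1
193   0  -1   0   0  -2   9  13  17  17  13  22  26  30  30   0  -2   0   0   3  -3  -1   0
196  -1  -3  -1   2   0   0  -1  -1   3  13  15  14  15  -1  -2  -3   0  -1   0   0   2   0
199   1  -2   0   1   0   0  -1  -2   0   0   1   0   6  -1  -3   0   1  -2  -2   0  -1   0
```

View pics/c1.png

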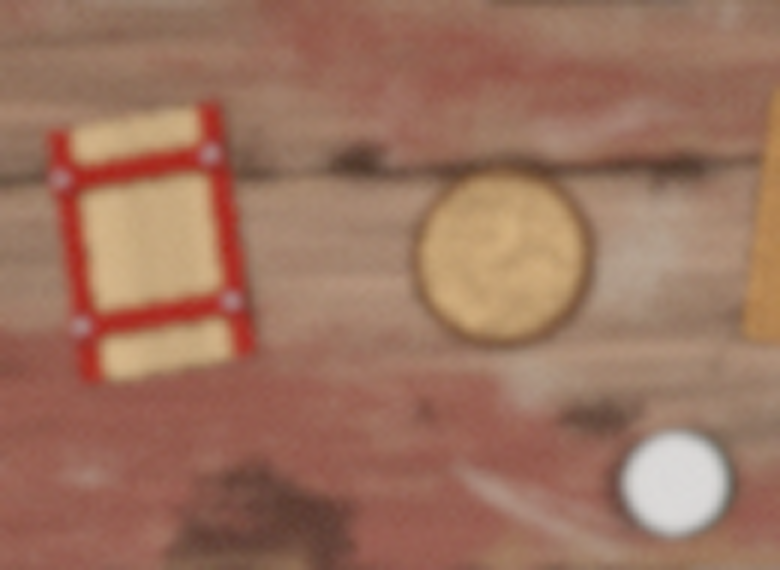

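View pics/c2.png

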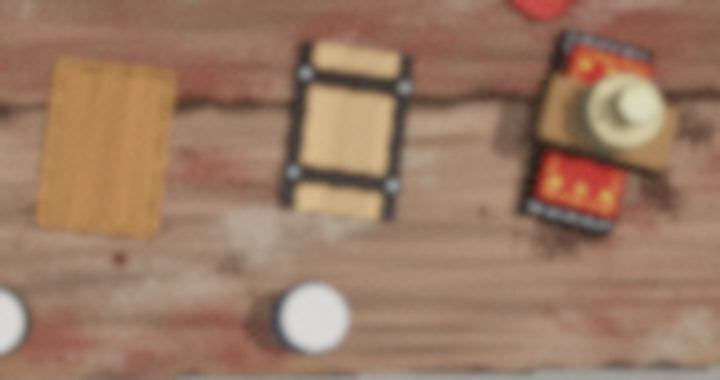

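View pics/c3.png

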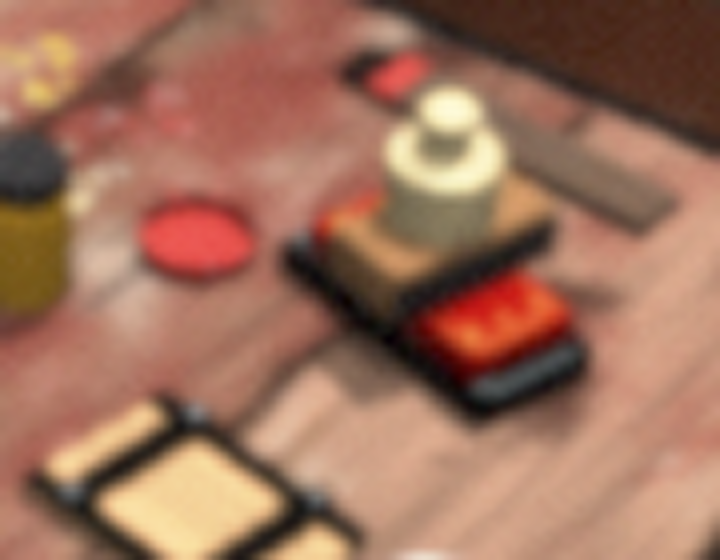

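```bash
cat > m.py <<'E'
from h import *
a=np.load("top0.npz");b=np.load("scene0.npz")
out={}
def comps(m,roi,n=1):
    M=np.zeros_like(m,np.uint8); x0,y0,x1,y1=roi; M[y0:y1,x0:x1]=m[y0:y1,x0:x1]
    k,l,s,c=cv2.connectedComponentsWithStats(M)
    i=1+np.argmax(s[1:,4]); return (l==i).astype(np.uint8)
def rect(n,mask,z,name):
    c,_=cv2.findContours(mask,cv2.RETR_EXTERNAL,cv2.CHAIN_APPROX_NONE)
    c=max(c,key=cv2.contourArea).reshape(-1,2)
    w=onz(n,c,z)[:,:2]
    (cx,cy),(w_,h_),ang=cv2.minAreaRect((w*1000).astype(np.float32))
    if h_>w_: ang+=90; w_,h_=h_,w_
    ang=(ang+90)%180-90
    m=cv2.moments((w*1000).astype(np.float32).reshape(-1,1,2))
    print(n,name,"rect",round(cx,1),round(cy,1),"moment",round(m['m10']/m['m00'],1),round(m['m01']/m['m00'],1),"size",round(w_),round(h_),"long axis deg",round(ang,1))
if __name__=="__main__":
  rois={"top":dict(red=(110,145,165,215),coast=(175,160,212,205),tray=(228,145,275,205),blk=(290,145,333,200),jb=(290,205,317,232),jg=(210,208,235,232)),
      "scene":dict(red=(130,250,200,305),coast=(190,222,230,258),tray=(212,182,272,228),blk=(248,155,300,192),jb=(290,175,315,210),jg=(245,215,275,250))}
  for n,A in(("top",a),("scene",b)):
    p=A["p"]; hsv=cv2.cvtColor(p,cv2.COLOR_RGB2HSV).astype(int); H,S,V=hsv[...,0],hsv[...,1],hsv[...,2]
    red=((H<6)|(H>174))&(S>170)
    tan=(H>10)&(H<24)&(S>90)&(V>110)
    r=rois[n]
    vis=p.copy()
    for nm,m,z in(("red",red|((H>10)&(H<26)&(S>70)&(V>150)),.010),("coast",tan,.010),("tray",(H>9)&(H<22)&(S>135)&(V>120),.011),("blk",(V<75)|((H>10)&(H<24)&(S>70)&(V>170)),.010),("jb",(S<40)&(V>170),.065),("jg",(S<40)&(V>170),.059)):
        M=comps(m,r[nm]); M=cv2.morphologyEx(M,cv2.MORPH_CLOSE,np.ones((3,3),np.uint8)); rect(n,M,z,nm)
        c,_=cv2.findContours(M,cv2.RETR_EXTERNAL,cv2.CHAIN_APPROX_NONE); 
        vis[M>0]=vis[M>0]//2+np.array([0,0,127],np.uint8)
    if n=="top": crop(n,vis,110,140,340,235,3,"v_top")
    else: crop(n,vis,130,150,320,310,4,"v_scene")
E
python3 m.py
```

```text
top red rect 534.5 345.9 moment 528.6 343.7 size 155 94 long axis deg 18.4
top coast rect 526.2 173.1 moment 519.6 172.0 size 110 89 long axis deg 7.2
top tray rect 530.3 3.9 moment 530.5 4.6 size 120 89 long axis deg -7.5
top blk rect 538.2 -169.9 moment 538.2 -169.8 size 60 56 long axis deg 81.0
top jb rect 402.4 -134.4 moment 402.7 -134.7 size 43 41 long axis deg -1.9
top jg rect 404.3 85.6 moment 404.3 85.5 size 42 42 long axis deg 44.1
scene red rect 527.5 338.9 moment 526.1 339.3 size 134 86 long axis deg 8.6
scene coast rect 518.5 177.9 moment 516.2 173.2 size 102 101 long axis deg -19.0
scene tray rect 527.5 4.5 moment 528.1 6.0 size 125 94 long axis deg -8.0
scene blk rect 514.5 -202.2 moment 521.6 -186.9 size 161 152 long axis deg -9.3
scene jb rect 401.4 -135.0 moment 401.1 -134.4 size 47 45 long axis deg -19.5
scene jg rect 404.4 84.7 moment 403.7 85.1 size 48 42 long axis deg -51.7
```

```bash
python3 -c "
import cv2,numpy as np
a=cv2.imread('pics/v_top.png');b=cv2.imread('pics/v_scene.png');print(a.shape,b.shape)
b=cv2.resize(b,None,fx=.5,fy=.5)
o=np.zeros((a.shape[0]+b.shape[0],max(a.shape[1],b.shape[1]),3),np.uint8);o[:a.shape[0],:a.shape[1]]=a;o[a.shape[0]:,:b.shape[1]]=b
cv2.imwrite('pics/v_both.png',o)"
```

```text
(285, 690, 3) (640, 760, 3)
```

View pics/v_both.png

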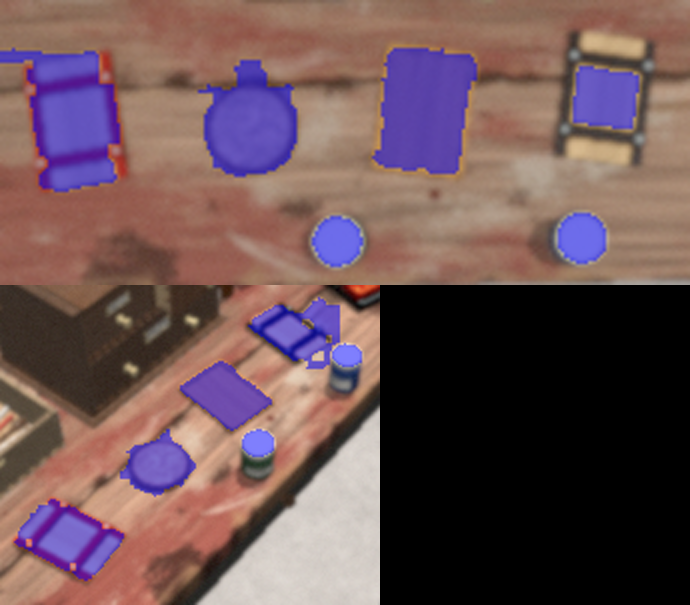

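```bash
python3 - <<'E'
from h import *
def px(l,s,x,y): return (np.array(l,float)+.5)/s-.5+[x,y]
def rep(nm,w):
    w=w[:,:2]*1000; print(nm,w.mean(0).round(1)); 
    if len(w)==4:
        for i in range(4):
            e=w[(i+1)%4]-w[i]; print("   side",round(np.hypot(*e),1),"deg",round(np.degrees(np.arctan2(e[1],e[0]))%180,1))
rep("red",onz("top",px([(61,179),(210,153),(231,300),(82,326)],6,110,140),.017))
rep("blk",onz("top",px([(306,73),(404,88),(391,186),(293,171)],4,225,140),.017))
rep("coast",onz("top",px([(502,256)],6,110,140),.010))
rep("knob",onz("top",px([(635,102)],4,225,140),.115))
rep("body",onz("top",px([(627,108)],4,225,140),.098))
# scene views
rep("knob s",onz("scene",px([(449,108)],8,250,110),.115))
a=np.load("top0.npz");p=a["p"];P=pts("top",a["d"])
hsv=cv2.cvtColor(p,cv2.COLOR_RGB2HSV).astype(int); H,S,V=hsv[...,0],hsv[...,1],hsv[...,2]
c=crop("top",p,345,140,400,205,10,"c4")
c=crop("scene",np.load("scene0.npz")["p"],280,115,330,165,12,"c5")
d=P; roi=np.zeros((384,512),bool); roi[140:205,345:400]=1
for lo,hi,nm in((.105,.125,"knobtop"),(.085,.1,"bodytop"),(.05,.066,"blocktop"),(.024,.038,"redtop"),(.01,.022,"blacktop")):
    m=roi&(P[...,2]>lo)&(P[...,2]<hi); print(nm,m.sum(),np.median(P[m],0).round(4))
E
```

```text
red [526.  339.7]
   side 71.7 deg 99.0
   side 71.8 deg 8.7
   side 71.2 deg 98.9
   side 71.7 deg 9.2
blk [ 537.6 -169.9]
   side 71.4 deg 80.0
   side 72.0 deg 170.1
   side 70.9 deg 80.1
   side 72.1 deg 170.6
coast [515.5 171.6]
knob [ 536.4 -339.9]
body [ 535.5 -340.9]
knob s [ 536.  -344.7]
knobtop 85 [ 0.534  -0.3424  0.1138]
bodytop 192 [ 0.5297 -0.336   0.0921]
blocktop 302 [ 0.5251 -0.3223  0.0591]
redtop 430 [ 0.501  -0.3367  0.0314]
blacktop 240 [ 0.5083 -0.3315  0.0155]
```

View pics/c4.png

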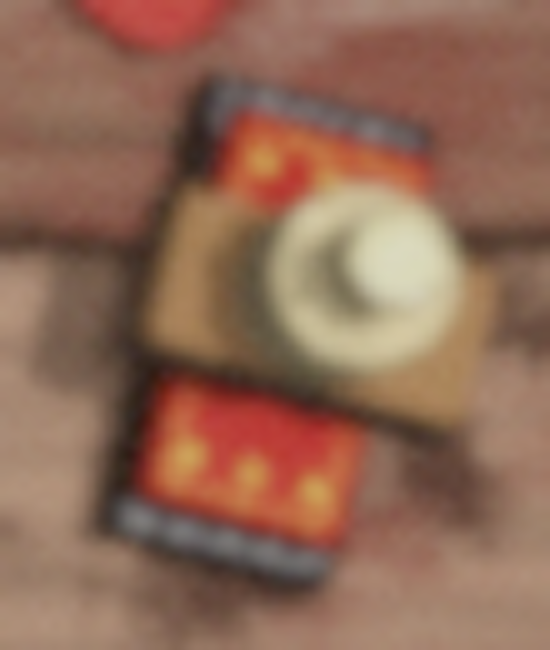

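View pics/c5.png

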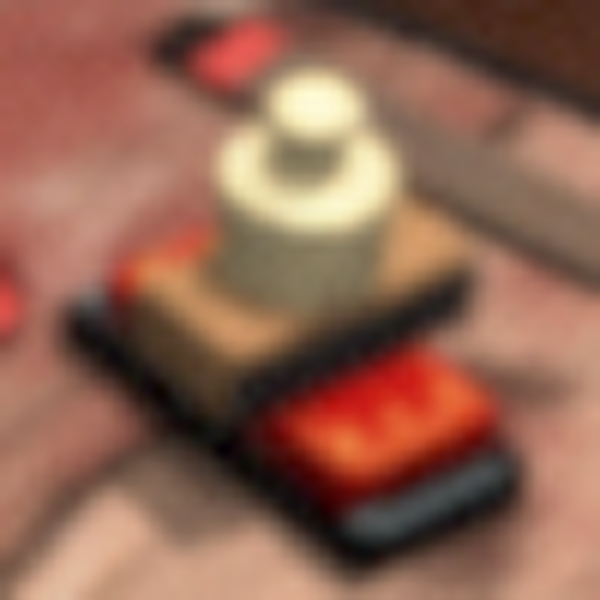

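```bash
python3 - <<'E'
from h import *
def px(l,s,x,y): return (np.array(l,float)+.5)/s-.5+[x,y]
def rep(nm,w):
    w=w[:,:2]*1000; print(nm,w.mean(0).round(1)); 
    if len(w)==4:
        for i in range(4):
            e=w[(i+1)%4]-w[i]; print("   side",round(np.hypot(*e),1),"deg",round(np.degrees(np.arctan2(e[1],e[0]))%180,1))
rep("block",onz("top",px([(175,183),(502,270),(458,427),(140,340)],10,345,140),.060))
rep("black",onz("top",px([(210,70),(432,125),(322,590),(105,530)],10,345,140),.016))
rep("redp",onz("top",px([(228,120),(433,170),(347,547),(145,497)],10,345,140),.032))
from scipy.spatial.transform import Rotation as R
s=robot.sense(); print(R.from_rotvec(s['eef_rot']).as_matrix().round(3))
E
```

```text
block [ 532.7 -341. ]
   side 92.9 deg 73.7
   side 45.9 deg 161.0
   side 90.0 deg 73.3
   side 45.3 deg 164.6
black [ 533.5 -341.8]
   side 66.0 deg 74.6
   side 140.3 deg 163.5
   side 64.0 deg 73.2
   side 138.7 deg 164.3
redp [ 529.4 -342.1]
   side 59.8 deg 74.9
   side 111.7 deg 163.9
   side 58.3 deg 74.8
   side 111.6 deg 164.7
[[ 0.895  0.446 -0.001]
 [ 0.446 -0.895  0.001]
 [ 0.    -0.002 -1.   ]]
```

apply_moves --pt "1 4.1 -0.37 0 0" --pt "1 4.1 -0.37 0 0" --pt "1 4.1 -0.37 0 0" --pt "1 4.1 -0.37 0 0" --pt "1 4.1 -0.37 0 0" --pt "1 4.1 -0.37 0 0" --pt "1 4.1 -0.37 0 0" --pt "1 4.1 -0.37 0 0" --pt "1 0 0 0 10.6" --pt "1 0 0 0 10.6" --pt "1 0 0 0 10.6" --pt "1 0 0 0 10.7" --squeeze 60

```text
t: 1.6
tool_pos: [0.5365, -0.3419, 0.2497]
eef_rot: [-3.109, 0.448, 0.002]
wrist_force: [-0.6, -0.6, -0.3]
finger_gap: 0.0852
```

```bash
cat >> h.py <<'E'
from scipy.spatial.transform import Rotation as R
def to(x,y,z,phi=None):
    s=robot.sense(); M=R.from_rotvec(s['eef_rot']).as_matrix(); p=s['tool_pos']
    d=M.T@(np.array([x,y,z])-p)*100; ph=np.degrees(np.arctan2(M[1,0],M[0,0]))
    print("t",round(s['t'],2),"pos",(p*1000).round(1),"phi",round(ph,2),"gap",round(s['finger_gap']*1000,1),"F",s['wrist_force'].round(1),"shift cm",d.round(2),"turn",None if phi is None else round(ph-phi,1))
E
python3 -c "
from h import *
to(.5355,-.342,.092,-16)
p,d=grab_frame('scene');crop('scene',p,250,60,370,180,6,'g1')
print(robot.sense()['joints'].round(3))"
```

```text
t 1.6 pos [ 536.5 -341.9  249.7] phi -16.38 gap 85.2 F [-0.6 -0.6 -0.3] shift cm [-0.07  0.04 15.77] turn -0.4
[-0.586  0.418  1.415  0.     1.31   1.275]
```

View pics/g1.png

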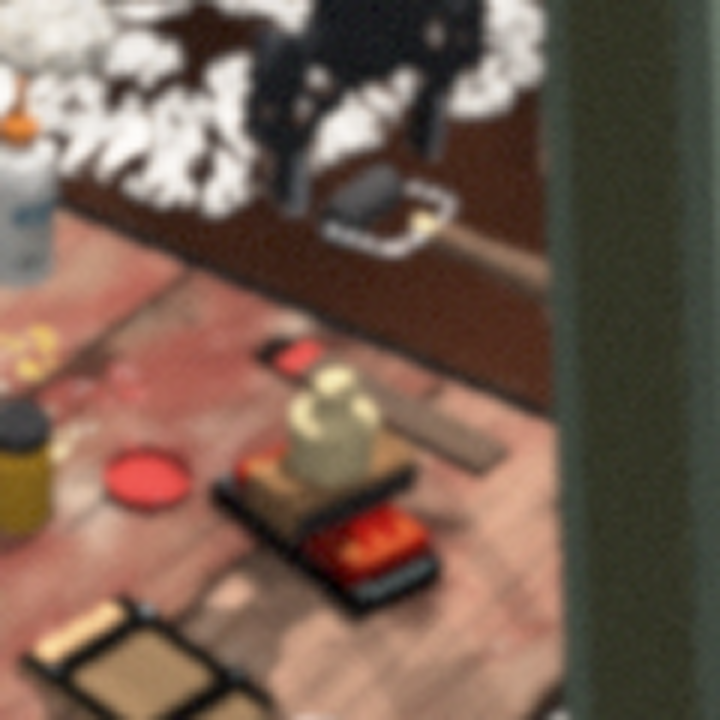

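```bash
python3 -c "
from h import *
p,d=grab_frame('scene');P=pts('scene',d)
m=np.zeros((384,512),bool);m[55:100,285:335]=1
m&=(np.hypot(P[...,0]-.536,P[...,1]+.342)<.09)&(P[...,2]>.15)&(P[...,2]<.4)
z=P[m][:,2];print(m.sum(),np.sort(z)[:25].round(3))
for q in sorted(P[m].tolist(),key=lambda q:q[2])[:8]:print(np.round(q,3))
"
```

```text
974 [0.243 0.244 0.245 0.245 0.246 0.246 0.246 0.247 0.247 0.247 0.247 0.248
 0.249 0.249 0.249 0.25  0.25  0.251 0.251 0.251 0.252 0.252 0.252 0.252
 0.253]
[ 0.547 -0.298  0.243]
[ 0.516 -0.389  0.244]
[ 0.554 -0.296  0.245]
[ 0.548 -0.293  0.245]
[ 0.52  -0.382  0.246]
[ 0.528 -0.383  0.246]
[ 0.525 -0.384  0.246]
[ 0.531 -0.387  0.247]
```

apply_moves --pt "1 -0.05 0.0 3 0" --pt "1 0 0 3 0" --pt "1 0 0 3 0" --pt "1 0 0 3 0" --pt "1 0 0 2.5 0" --pt "1 0 0 1.5 0" --pt "1 0 0 0.8 0" --pt "1 0 0 0 0" --pt "0 0 0 0 0" --pt "0 0 0 0 0" --pt "0 0 0 0 0" --pt "0 0 0 0 0"

```text
t: 3.2
tool_pos: [0.5367, -0.3431, 0.0839]
eef_rot: [3.109, -0.438, 0.004]
wrist_force: [-0.8, -2.1, 5.7]
finger_gap: 0.0465
```

apply_moves --pt "0 0 0 0 0" --pt "0 0 0 0 0" --pt "0 0 0 0 0" --pt "0 0 0 0 0"

```text
t: 3.7
tool_pos: [0.5367, -0.3431, 0.0839]
eef_rot: [3.109, -0.438, 0.004]
wrist_force: [-1.7, -1.3, 5.4]
finger_gap: 0.046
```

```bash
python3 -c "
from h import *
to(.5355,-.342,.082,-16)
p,d=grab_frame('scene');crop('scene',p,270,80,350,160,8,'g2')
P=pts('scene',d)
hs=p.astype(int).sum(2)
m=np.zeros((384,512),bool);m[80:150,285:345]=1
m&=(hs<170)&(np.hypot(P[...,0]-.536,P[...,1]+.342)<.09)&(P[...,2]>.062)
print(np.sort(P[m][:,2])[:25].round(3))
"
```

```text
t 3.7 pos [ 536.7 -343.1   83.9] phi -16.03 gap 46.0 F [-1.7 -1.3  5.4] shift cm [-0.15 -0.07  0.19] turn -0.0
[0.08  0.081 0.081 0.082 0.085 0.087 0.088 0.089 0.092 0.092 0.093 0.095
 0.095 0.098 0.099 0.1   0.1   0.1   0.103 0.103 0.103 0.103 0.104 0.104
 0.106]
```

View pics/g2.png

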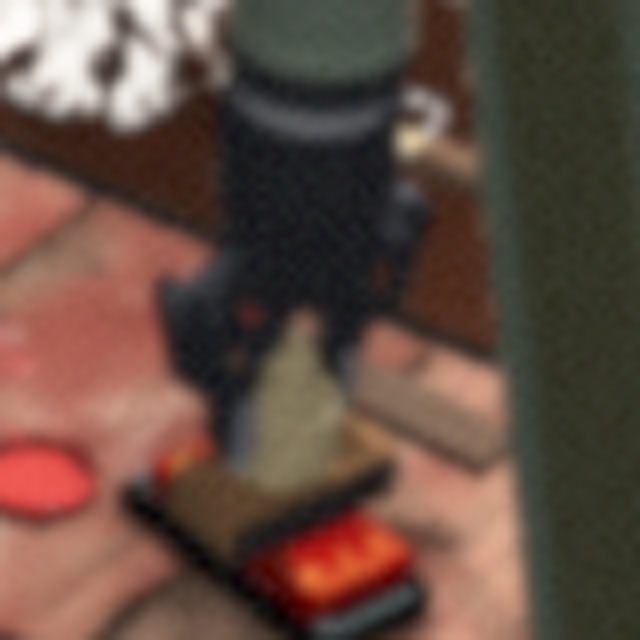

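apply_moves --pt "0 0 0 -0.5 0" --pt "0 0 0 -0.5 0" --pt "0 0 0 -1 0" --pt "0 0 0 -1 0" --pt "0 0 0 -1 0" --pt "0 0 0 -1 0" --pt "0 0 0 0 0"

```text
t: 4.62
tool_pos: [0.5368, -0.3424, 0.1337]
eef_rot: [3.11, -0.438, 0.004]
wrist_force: [0.5, 0.4, -7.4]
finger_gap: 0.0464
```

```bash
python3 -c "
from h import *
to(.5355,-.342,.2,-16)
p,d=grab_frame('scene');crop('scene',p,270,80,350,160,8,'g3')
"
```

```text
t 4.62 pos [ 536.8 -342.4  133.7] phi -16.04 gap 46.4 F [ 0.5  0.4 -7.4] shift cm [-0.12  0.   -6.63] turn -0.0
```

View pics/g3.png

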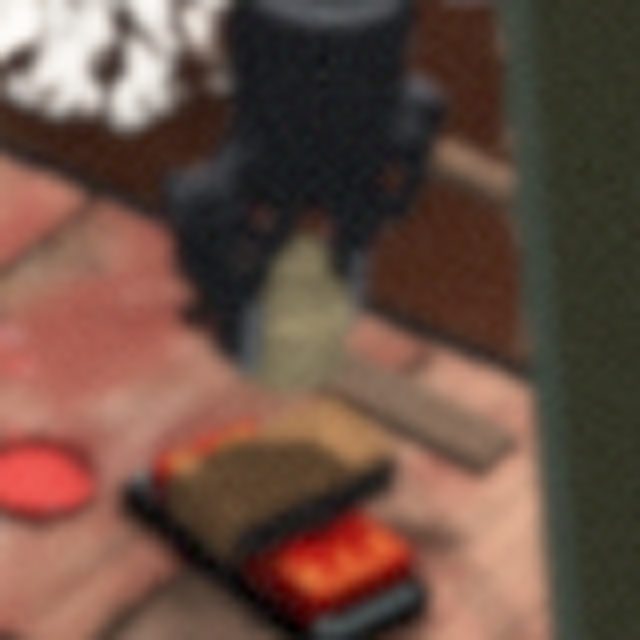

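```bash
python3 -c "
from h import *
to(.5155,.1716,.2,-16)
"
```

```text
t 4.67 pos [ 536.3 -342.1  132.9] phi -16.04 gap 46.5 F [-0.4  0.3 -7.2] shift cm [-16.19 -48.8   -6.75] turn -0.0
```

apply_moves --pt "0 0 0 -2.2 0" --pt "0 0 0 -2.3 0" --pt "0 0 0 -2.2 0" --pt "0 -0.5 -1.5 0 0" --pt "0 -1 -3 0 0" --pt "0 -1 -3 0 0" --pt "0 -1 -3 0 0" --pt "0 -1 -3 0 0" --pt "0 -1 -3 0 0" --pt "0 -1 -3 0 0" --pt "0 -1 -3 0 0" --pt "0 -1 -3 0 0"

```text
t: 6.18
tool_pos: [0.5233, -0.0713, 0.1978]
eef_rot: [-3.11, 0.438, 0.005]
wrist_force: [-0.0, -0.8, -7.0]
finger_gap: 0.0464
```

apply_moves --pt "0 -1 -3 0 0" --pt "0 -1 -3 0 0" --pt "0 -1 -3 0 0" --pt "0 -1 -3 0 0" --pt "0 -1 -3 0 0" --pt "0 -1 -3 0 0" --pt "0 -1 -3 0 0" --pt "0 -0.7 -2.3 0 0" --pt "0 0 0 0 0" --pt "0 0 0 0 0"

```text
t: 7.42
tool_pos: [0.5141, 0.1716, 0.1983]
eef_rot: [3.11, -0.437, -0.003]
wrist_force: [-0.5, -0.7, -6.7]
finger_gap: 0.0463
```

```bash
python3 -c "
from h import *
to(.5155,.1716,.034,-16)
p,d=grab_frame('scene');crop('scene',p,140,150,290,270,5,'g4')
P=pts('scene',d)
q,e=grab_frame('top');crop('top',q,150,130,250,210,7,'g4t')
hsv=cv2.cvtColor(p,cv2.COLOR_RGB2HSV).astype(int)
m=np.hypot(P[...,0]-.5155,P[...,1]-.1716)<.04
m&=(P[...,2]>.1)&(p.astype(int).sum(2)>270); print(m.sum(),np.sort(P[m][:,2])[:20].round(3),np.median(P[m],0))
"
```

```text
t 7.42 pos [514.1 171.6 198.3] phi -16.0 gap 46.3 F [-0.5 -0.7 -6.7] shift cm [ 0.17 -0.07 16.42] turn -0.0
673 [0.175 0.175 0.175 0.175 0.175 0.177 0.177 0.177 0.177 0.177 0.178 0.178
 0.178 0.178 0.178 0.178 0.178 0.179 0.179 0.18 ] [0.50784316 0.17334362 0.22962402]
```

View pics/g4.png

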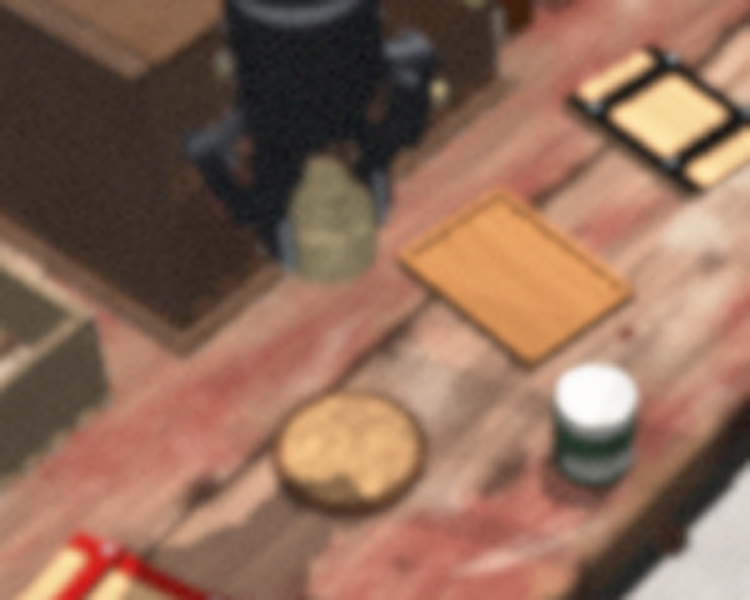

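View pics/g4t.png

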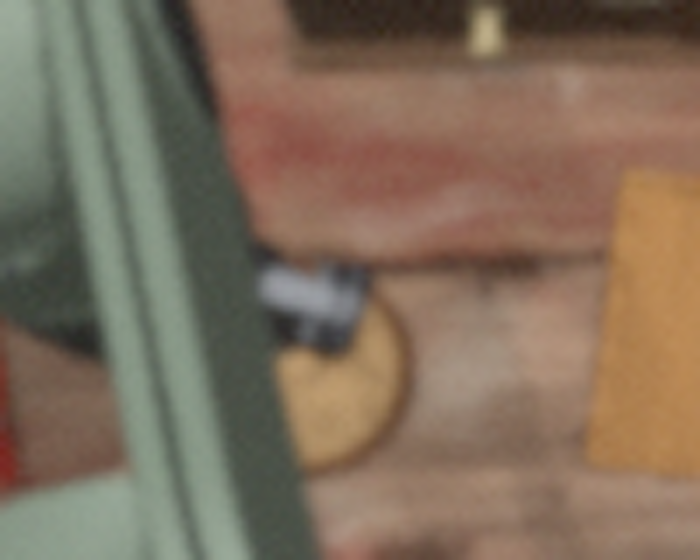

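apply_moves --pt "0 0.15 -0.05 2 0" --pt "0 0 0 3 0" --pt "0 0 0 3 0" --pt "0 0 0 3 0" --pt "0 0 0 2.5 0" --pt "0 0 0 1.5 0" --pt "0 0 0 0.6 0" --pt "0 0 0 0 0"

```text
t: 8.52
tool_pos: [0.5173, 0.1718, 0.0436]
eef_rot: [-3.111, 0.439, -0.001]
wrist_force: [0.5, 0.1, -6.6]
finger_gap: 0.046
```

```bash
python3 -c "
from h import *
to(.5155,.1716,.034,-16)
print(onz('scene',[(209.8-.4,240.4-.4)],.010))
"
```

```text
t 8.53 pos [517.3 171.8  43.6] phi -16.06 gap 46.0 F [ 0.5  0.1 -6.6] shift cm [-0.17  0.07  0.96] turn -0.1
[[0.51332612 0.17326534 0.01      ]]
```

apply_moves --pt "0 -0.15 0 0.3 0" --pt "0 0 0 0.3 0" --pt "0 0 0 0.1 0" --pt "0 0 0 0 0"

```text
t: 9.02
tool_pos: [0.5155, 0.1723, 0.0363]
eef_rot: [3.111, -0.438, 0.0]
wrist_force: [-0.2, -0.3, -7.5]
finger_gap: 0.0467
```

apply_moves --pt "0 0 0 0.1 0" --pt "0 0 0 0.1 0" --pt "0 0 0 0 0"

```text
t: 9.4
tool_pos: [0.5155, 0.1722, 0.0343]
eef_rot: [3.111, -0.438, 0.0]
wrist_force: [0.8, 0.2, -6.8]
finger_gap: 0.0464
```

apply_moves --pt "0 0 0 0.1 0" --pt "0 0 0 0 0"

```text
t: 9.65
tool_pos: [0.5155, 0.1722, 0.0342]
eef_rot: [-3.111, 0.438, -0.001]
wrist_force: [-4.0, -1.1, 4.8]
finger_gap: 0.0467
```

apply_moves --pt "0 0 0 0.1 0" --pt "0 0 0 0 0"

```text
t: 9.9
tool_pos: [0.5155, 0.1722, 0.0341]
eef_rot: [-3.111, 0.438, -0.001]
wrist_force: [-4.6, -0.5, 11.6]
finger_gap: 0.0462
```

apply_moves --pt "0 0 0 -0.1 0" --pt "0.6 0 0 0 0" --pt "0.8 0 0 0 0" --pt "1 0 0 0 0" --pt "1 0 0 0 0" --pt "1 0 0 0 0" --pt "1 0 0 0 0" --pt "1 0 0 -1 0" --pt "1 0 0 -2.5 0" --pt "1 0 0 -3 0" --pt "1 0 0 -3 0" --pt "1 0 0 -3 0"

```text
t: 11.4
tool_pos: [0.5154, 0.1722, 0.1601]
eef_rot: [-3.111, 0.438, -0.001]
wrist_force: [-0.2, 0.6, -0.8]
finger_gap: 0.0856
```

```bash
python3 -c "
from h import *
to(.532,-.341,.2,74)
p,d=grab_frame('scene');crop('scene',p,160,180,280,270,6,'g5')
P=pts('scene',d)
"
```

```text
t 11.4 pos [515.4 172.2 160.1] phi -16.04 gap 85.6 F [-0.2  0.6 -0.8] shift cm [15.78 48.87 -4.  ] turn -90.0
```

View pics/g5.png

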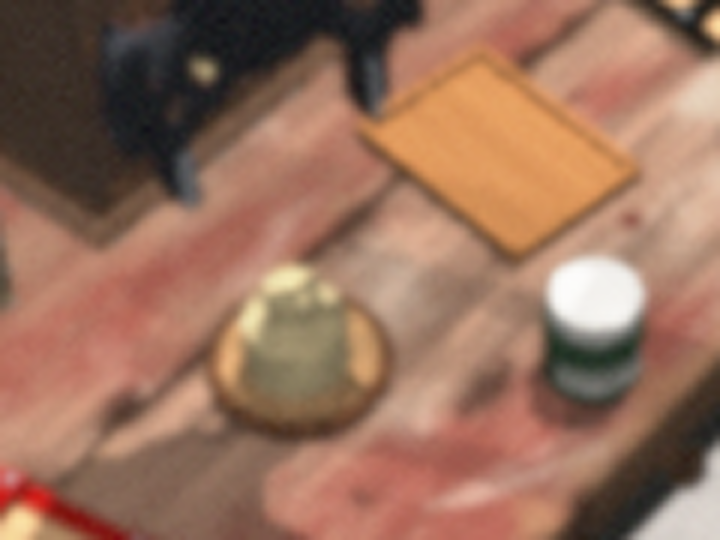

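apply_moves --pt "1 0 0 -3 0" --pt "1 0.6 1.9 -1 0" --pt "1 1.3 4 0 0" --pt "1 1.3 4 0 0" --pt "1 1.3 4 0 0" --pt "1 1.3 4 0 0" --pt "1 1.3 4 0 0" --pt "1 1.3 4 0 0" --pt "1 1.3 4 0 0" --pt "1 1.3 4 0 0" --pt "1 1.3 4 0 0" --pt "1 1.3 4 0 0"

```text
t: 12.95
tool_pos: [0.529, -0.2703, 0.1976]
eef_rot: [3.111, -0.44, -0.002]
wrist_force: [0.1, -0.2, -0.6]
finger_gap: 0.0854
```

apply_moves --pt "1 1.3 4 0 0" --pt "1 0.9 3 0 0" --pt "1 0 0 0 -10" --pt "1 0 0 0 -10" --pt "1 0 0 0 -10" --pt "1 0 0 0 -10" --pt "1 0 0 0 -10" --pt "1 0 0 0 -10" --pt "1 0 0 0 -10" --pt "1 0 0 0 -10" --pt "1 0 0 0 -10" --pt "1 0 0 0 0"

```text
t: 14.45
tool_pos: [0.531, -0.3421, 0.1977]
eef_rot: [-2.511, -1.886, 0.001]
wrist_force: [-0.7, 0.2, 0.0]
finger_gap: 0.0854
```

```bash
python3 -c "
from h import *
to(.532,-.341,.06,74)
p,d=grab_frame('top');crop('top',p,345,140,400,205,10,'g6')
p,d=grab_frame('scene');crop('scene',p,280,115,330,165,12,'g6s')
"
```

```text
t 14.45 pos [ 531.  -342.1  197.7] phi 73.8 gap 85.4 F [-0.7  0.2  0. ] shift cm [ 0.13  0.09 13.77] turn -0.2
```

View pics/g6s.png

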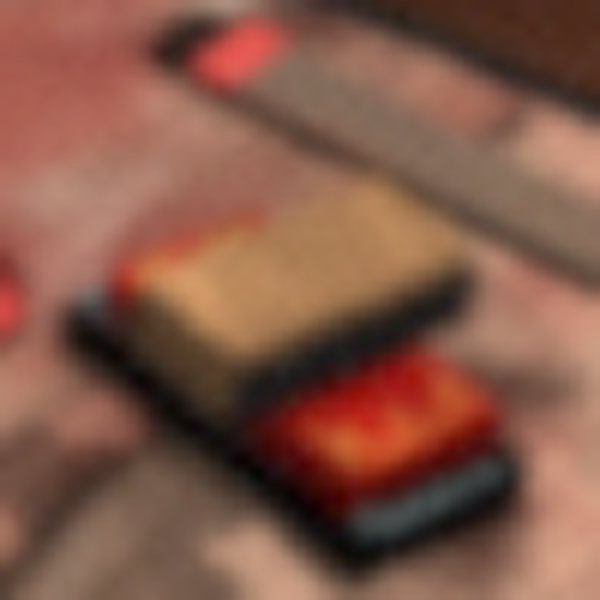

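View pics/g6.png

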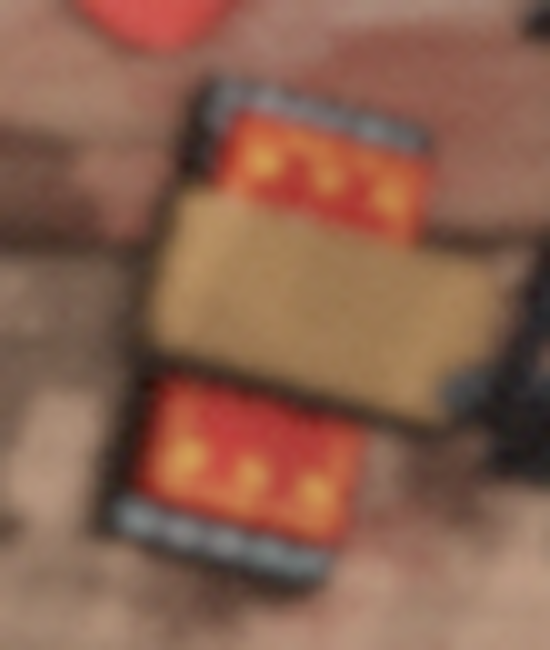

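apply_moves --pt "1 0.1 0.1 3 0" --pt "1 0 0 3 0" --pt "1 0 0 3 0" --pt "1 0 0 2.5 0" --pt "1 0 0 1.5 0" --pt "1 0 0 1.05 0" --pt "1 0 0 0 0" --pt "0 0 0 0 0" --pt "0 0 0 0 0" --pt "0 0 0 0 0" --pt "0 0 0 0 0" --pt "0 0 0 0 0" --squeeze 25

```text
t: 16.05
tool_pos: [0.5339, -0.341, 0.0588]
eef_rot: [2.508, 1.889, 0.001]
wrist_force: [-1.3, -0.4, 5.3]
finger_gap: 0.0464
```

apply_moves --pt "0 0 0 0 0" --pt "0 0 0 0 0" --pt "0 0 0 0 0" --pt "0 0 0 0 0"

```text
t: 16.55
tool_pos: [0.5339, -0.341, 0.0588]
eef_rot: [2.508, 1.889, 0.001]
wrist_force: [-0.3, -0.3, 5.5]
finger_gap: 0.0458
```

```bash
python3 -c "
from h import *
to(.532,-.341,.2,74)
p,d=grab_frame('scene');crop('scene',p,270,80,350,160,8,'g7')
"
```

```text
t 16.55 pos [ 533.9 -341.    58.8] phi 73.96 gap 45.8 F [-0.3 -0.3  5.5] shift cm [ -0.06  -0.16 -14.12] turn -0.0
```

View pics/g7.png

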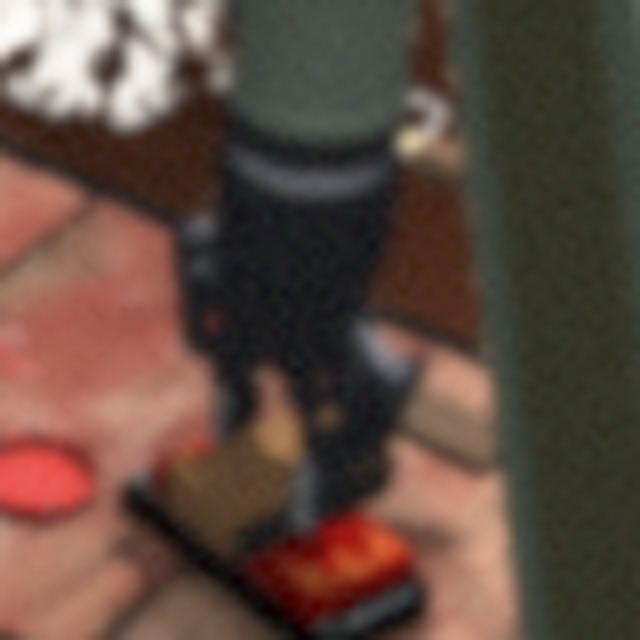

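apply_moves --pt "0 0 0 -0.5 0" --pt "0 0 0 -0.5 0" --pt "0 0 0 -1 0" --pt "0 0 0 -2 0" --pt "0 0 0 -2 0" --pt "0 0 0 -2 0" --pt "0 0 0 -2 0" --pt "0 0 0 0 0"

```text
t: 17.6
tool_pos: [0.5343, -0.3413, 0.1599]
eef_rot: [2.506, 1.887, 0.002]
wrist_force: [-0.2, -0.5, -1.1]
finger_gap: 0.0462
```

```bash
python3 -c "
from h import *
to(.5295,.0045,.16,-8)
p,d=grab_frame('scene');crop('scene',p,270,70,350,160,8,'g8')
P=pts('scene',d)
m=np.hypot(P[...,0]-.534,P[...,1]+.341)<.06
m&=(P[...,2]>.09)&(P[...,2]<.145); print(np.sort(P[m][:,2])[:20].round(3))
"
```

```text
t 17.6 pos [ 534.3 -341.3  159.9] phi 73.96 gap 46.2 F [-0.2 -0.5 -1.1] shift cm [ 33.1  -10.01  -0.09] turn 82.0
[0.133 0.133 0.134 0.134 0.134 0.134 0.134 0.134 0.134 0.135 0.135 0.136
 0.136 0.136 0.136 0.137 0.137 0.137 0.137 0.137]
```

View pics/g8.png

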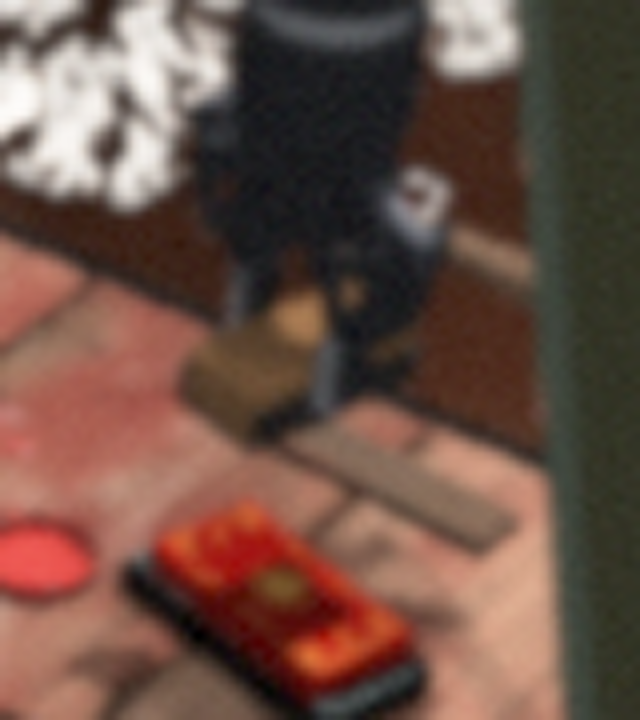

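```bash
python3 -c "
from h import *
p,d=grab_frame('scene')
P=pts('scene',d)
for r in range(112,127):print(r,[(P[r,c]*1000).round().astype(int).tolist() for c in (308,310,312)])
"
```

```text
112 [[532, -345, 161], [513, -325, 180], [501, -316, 190]]
113 [[531, -345, 158], [514, -326, 175], [503, -320, 183]]
114 [[527, -339, 159], [513, -327, 171], [-71, 716, 992]]
115 [[525, -334, 158], [-71, 716, 992], [506, -327, 171]]
116 [[521, -328, 159], [509, -320, 170], [505, -326, 168]]
117 [[517, -322, 161], [510, -322, 164], [506, -329, 162]]
118 [[517, -323, 156], [507, -318, 163], [503, -324, 162]]
119 [[514, -318, 156], [507, -320, 158], [501, -322, 160]]
120 [[515, -321, 150], [510, -325, 150], [501, -323, 155]]
121 [[518, -327, 141], [507, -321, 150], [504, -329, 147]]
122 [[517, -326, 139], [511, -329, 139], [510, -339, 134]]
123 [[515, -323, 137], [515, -336, 130], [591, -489, 8]]
124 [[600, -476, 7], [593, -478, 9], [588, -484, 8]]
125 [[597, -470, 7], [589, -472, 10], [584, -478, 9]]
126 [[590, -459, 12], [587, -470, 7], [584, -479, 4]]
```

apply_moves --pt "0 1.5 -0.5 0 0" --pt "0 3 -0.9 0 0" --pt "0 3 -0.9 0 0" --pt "0 3 -0.9 0 0" --pt "0 3 -0.9 0 0" --pt "0 3 -0.9 0 0" --pt "0 3 -0.9 0 0" --pt "0 3 -0.9 0 0" --pt "0 3 -0.9 0 0" --pt "0 3 -0.9 0 0" --pt "0 3 -0.9 0 0" --pt "0 1.6 -0.5 0 0"

```text
t: 19.2
tool_pos: [0.5277, 0.007, 0.1571]
eef_rot: [-2.507, -1.891, 0.002]
wrist_force: [0.5, -0.1, -1.5]
finger_gap: 0.0461
```

apply_moves --pt "0 0 0 0 8" --pt "0 0 0 0 10" --pt "0 0 0 0 10" --pt "0 0 0 0 10" --pt "0 0 0 0 10" --pt "0 0 0 0 10" --pt "0 0 0 0 10" --pt "0 0 0 0 10" --pt "0 0 0 0 4" --pt "0 0 0 0 0"

```text
t: 20.45
tool_pos: [0.5283, 0.005, 0.1574]
eef_rot: [3.134, -0.219, -0.001]
wrist_force: [-0.2, 0.3, -1.1]
finger_gap: 0.0461
```

```bash
python3 -c "
from h import *
to(.5295,.0045,.032,-8)
p,d=grab_frame('scene');crop('scene',p,180,110,290,230,6,'g9')
"
```

```text
t 20.45 pos [528.3   5.  157.4] phi -8.0 gap 46.1 F [-0.2  0.3 -1.1] shift cm [ 0.13  0.03 12.54] turn 0.0
```

View pics/g9.png

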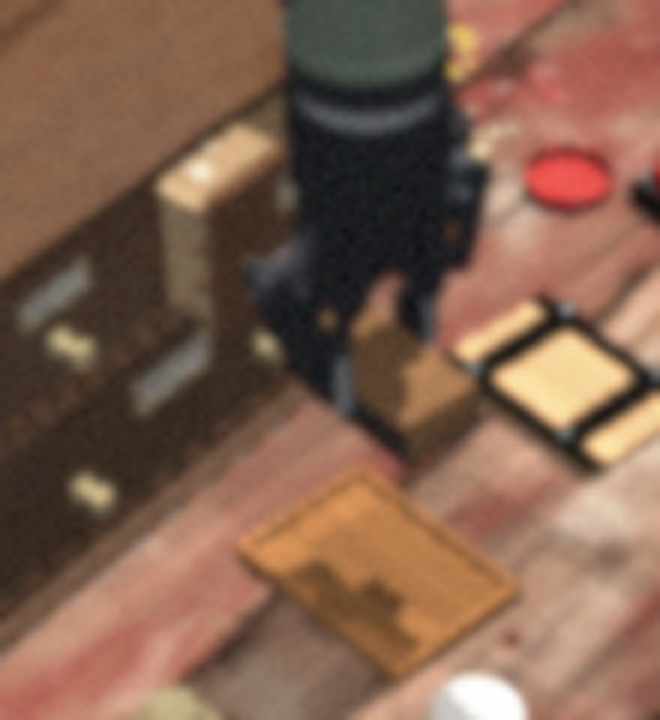

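Block is held level, lengthwise over the tray (tray centre at about crop (380,575)). Lower.

apply_moves --pt "0 0.1 0 1.5 0" --pt "0 0 0 3 0" --pt "0 0 0 3 0" --pt "0 0 0 2.5 0" --pt "0 0 0 1.2 0" --pt "0 0 0 0.5 0" --pt "0 0 0 0.2 0" --pt "0 0 0 0 0" --pt "0 0 0 0 0"

```text
t: 21.62
tool_pos: [0.5302, 0.0049, 0.0394]
eef_rot: [-3.134, 0.22, -0.002]
wrist_force: [-0.7, -0.6, -1.8]
finger_gap: 0.0457
```

apply_moves --pt "0 0 0 0.2 0" --pt "0 0 0 0.1 0" --pt "0 0 0 0 0"

```text
t: 22.0
tool_pos: [0.5297, 0.0049, 0.0357]
eef_rot: [3.134, -0.22, -0.0]
wrist_force: [0.1, -1.1, -0.7]
finger_gap: 0.046
```

apply_moves --pt "0 0 0 0.2 0" --pt "0 0 0 0 0"

```text
t: 22.25
tool_pos: [0.5296, 0.0049, 0.0336]
eef_rot: [3.134, -0.22, -0.001]
wrist_force: [0.2, -0.4, -0.2]
finger_gap: 0.0459
```

apply_moves --pt "0 0 0 0.1 0" --pt "0 0 0 0 0"

```text
t: 22.5
tool_pos: [0.5297, 0.0049, 0.0327]
eef_rot: [3.134, -0.22, -0.0]
wrist_force: [0.1, 0.1, 0.2]
finger_gap: 0.046
```

apply_moves --pt "0 0 0 0.1 0" --pt "0 0 0 0 0"

```text
t: 22.75
tool_pos: [0.5298, 0.0049, 0.0318]
eef_rot: [3.134, -0.22, 0.0]
wrist_force: [0.2, 0.5, -0.2]
finger_gap: 0.0462
```

apply_moves --pt "0 0 0 0.1 0" --pt "0 0 0 0 0"

```text
t: 23.0
tool_pos: [0.5299, 0.0049, 0.0318]
eef_rot: [3.134, -0.22, 0.001]
wrist_force: [-2.8, 1.6, 7.3]
finger_gap: 0.0457
```

apply_moves --pt "0 0 0 0.05 0" --pt "0 0 0 0 0"

```text
t: 23.25
tool_pos: [0.5299, 0.0049, 0.0318]
eef_rot: [3.134, -0.22, 0.001]
wrist_force: [-3.3, 0.8, 11.8]
finger_gap: 0.0457
```

apply_moves --pt "0 0 0 -0.15 0" --pt "0.7 0 0 0 0" --pt "0.8 0 0 0 0" --pt "0.9 0 0 0 0" --pt "0.9 0 0 0 0" --pt "0.9 0 0 0 0" --pt "0.9 0 0 -1 0" --pt "1 0 0 -2.5 0" --pt "1 0 0 -3 0" --pt "1 0 0 -3 0" --pt "1 0 0 -3 0"

```text
t: 24.62
tool_pos: [0.5297, 0.0049, 0.1586]
eef_rot: [3.134, -0.22, 0.001]
wrist_force: [0.4, 0.0, 0.4]
finger_gap: 0.0852
```

```bash
python3 -c "
from h import *
to(.531,-.342,.16,-16)
p,d=grab_frame('scene');crop('scene',p,180,110,290,230,6,'g10')
"
```

```text
t 24.62 pos [529.7   4.9 158.6] phi -8.04 gap 85.2 F [0.4 0.  0.4] shift cm [ 4.98 34.33 -0.14] turn 8.0
```

View pics/g10.png

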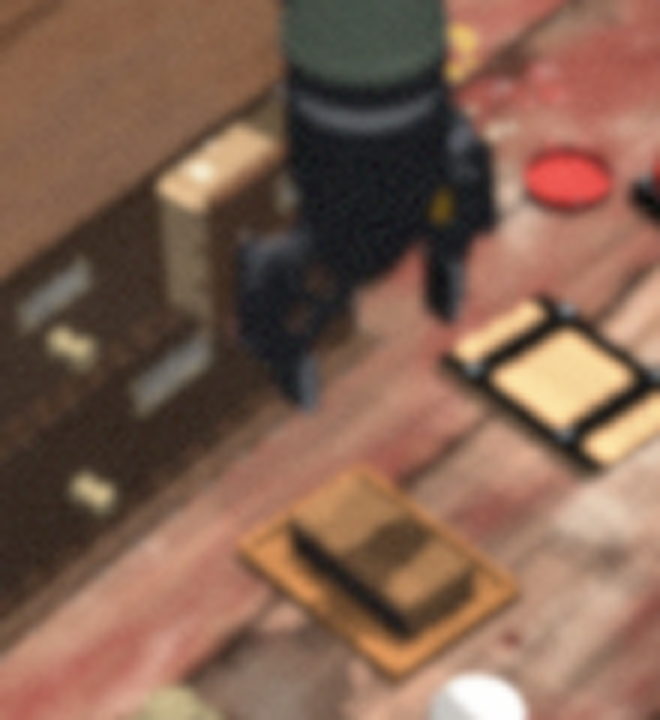

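apply_moves --pt "1 0.2 1.4 0 0" --pt "1 0.5 3.5 0 0" --pt "1 0.6 4 0 0" --pt "1 0.6 4 0 0" --pt "1 0.6 4 0 0" --pt "1 0.6 4 0 0" --pt "1 0.6 4 0 0" --pt "1 0.6 4 0 0" --pt "1 0.5 3.4 0 0" --pt "1 0.3 2 0 0" --pt "1 0 0 0 8" --pt "1 0 0 0 0"

```text
t: 26.18
tool_pos: [0.5317, -0.3418, 0.1559]
eef_rot: [-3.11, 0.436, 0.003]
wrist_force: [0.7, 0.3, -0.8]
finger_gap: 0.0852
```

```bash
python3 -c "
from h import *
from m import comps,rect
to(.531,-.342,.16,-16)
p,d=grab_frame('top');crop('top',p,345,140,400,205,10,'g11')
crop('top',p,220,140,280,205,10,'g11b')
s,d=grab_frame('scene');crop('scene',s,280,115,330,165,12,'g11s')
for n,q,roi in(('top',p,(345,140,400,205)),('scene',s,(280,120,330,165))):
  hsv=cv2.cvtColor(q,cv2.COLOR_RGB2HSV).astype(int); H,S,V=hsv[...,0],hsv[...,1],hsv[...,2]
  M=comps(((H<25)|(H>172))&(S>165)&(V>130),roi); rect(n,M,.032,'redpanel')
"
```

```text
t 26.18 pos [ 531.7 -341.8  155.9] phi -15.97 gap 85.2 F [ 0.7  0.3 -0.8] shift cm [-0.06  0.04 -0.41] turn 0.0
top redpanel rect 521.8 -338.8 moment 533.3 -345.9 size 89 56 long axis deg -16.9
scene redpanel rect 530.9 -343.7 moment 536.7 -346.0 size 116 57 long axis deg -15.8
```

View pics/g11.png

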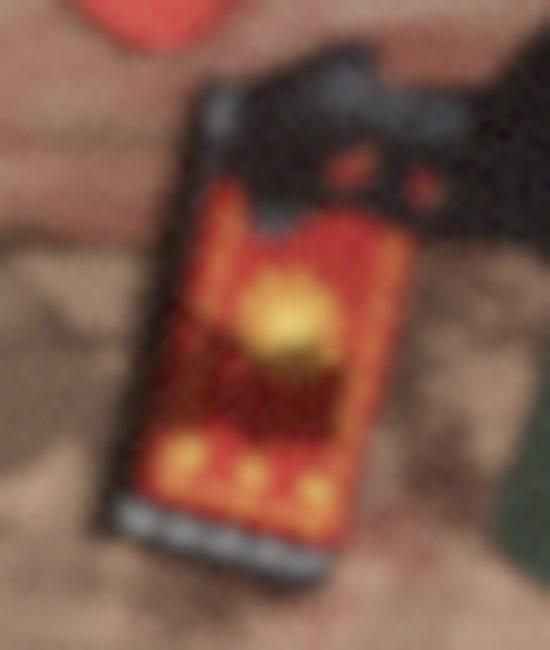

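View pics/g11b.png

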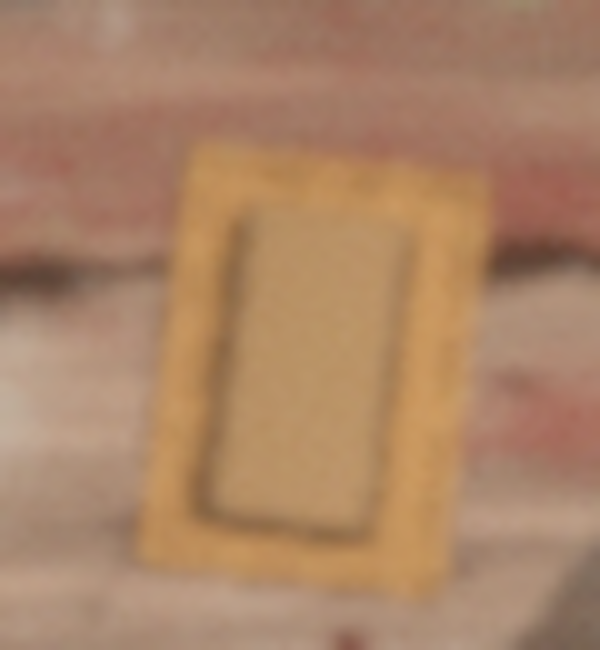

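View pics/g11s.png

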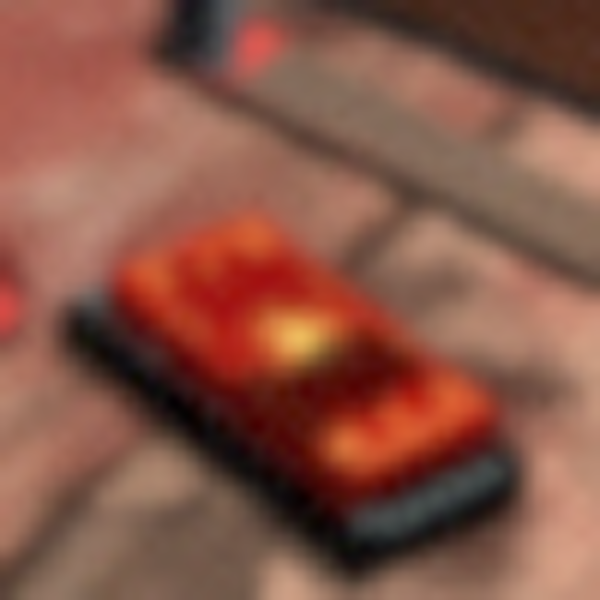

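apply_moves --pt "1 -0.1 0 2 0" --pt "1 0 0 3 0" --pt "1 0 0 3 0" --pt "1 0 0 2 0" --pt "1 0 0 1.2 0" --pt "1 0 0 0.8 0" --pt "1 0 0 0.5 0" --pt "1 0 0 0 0" --squeeze 25

```text
t: 27.28
tool_pos: [0.5315, -0.3416, 0.032]
eef_rot: [3.111, -0.438, 0.001]
wrist_force: [0.3, -0.1, -0.1]
finger_gap: 0.0856
```

```bash
python3 -c "
from h import *
to(.5305,-.342,.031,-16)
p,d=grab_frame('scene');crop('scene',p,280,105,340,165,12,'g12')
o=.5/12-.5
print(onz('scene',[(298/12+280+o,333/12+115+o)],.032),onz('top',[(373.75,171.05)],.032))
"
```

```text
t 27.27 pos [ 531.5 -341.6   32. ] phi -16.03 gap 85.6 F [ 0.3 -0.1 -0.1] shift cm [-0.08  0.06  0.1 ] turn -0.0
[[ 0.53415901 -0.34693679  0.032     ]] [[ 0.53438697 -0.34338504  0.032     ]]
```

View pics/g12.png

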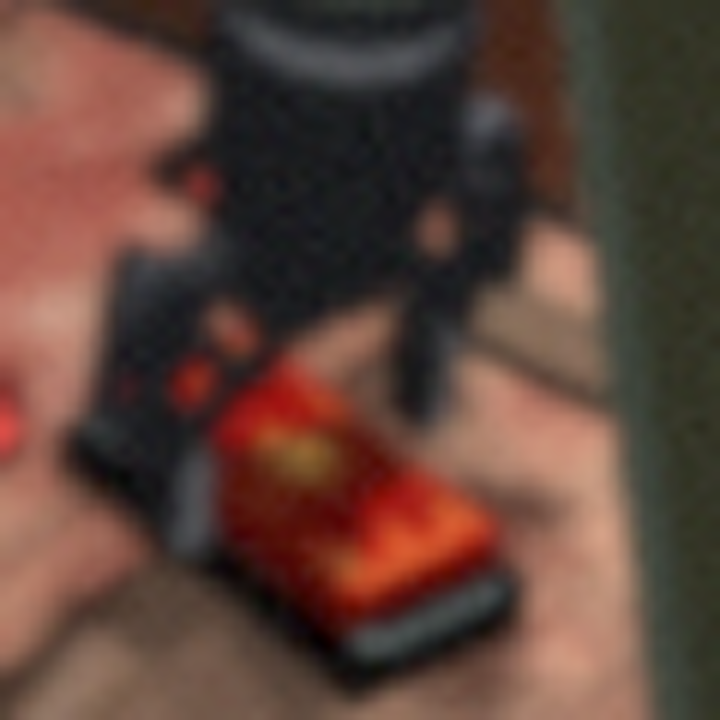

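apply_moves --pt "1 0 0 0.1 0" --pt "0 0 0 0 0" --pt "0 0 0 0 0" --pt "0 0 0 0 0" --pt "0 0 0 0 0" --pt "0 0 0 0 0" --pt "0 0 0 0 0" --pt "0 0 0 0 0"

```text
t: 28.32
tool_pos: [0.5316, -0.3418, 0.0312]
eef_rot: [3.11, -0.438, 0.001]
wrist_force: [-0.8, -0.6, 5.6]
finger_gap: 0.0573
```

```bash
python3 -c "
from h import *
to(.5305,-.342,.031,-16)
p,d=grab_frame('scene');crop('scene',p,280,105,340,165,12,'g13')
"
```

```text
t 28.32 pos [ 531.6 -341.8   31.2] phi -16.04 gap 57.3 F [-0.8 -0.6  5.6] shift cm [-0.1   0.05  0.02] turn -0.0
```

View pics/g13.png

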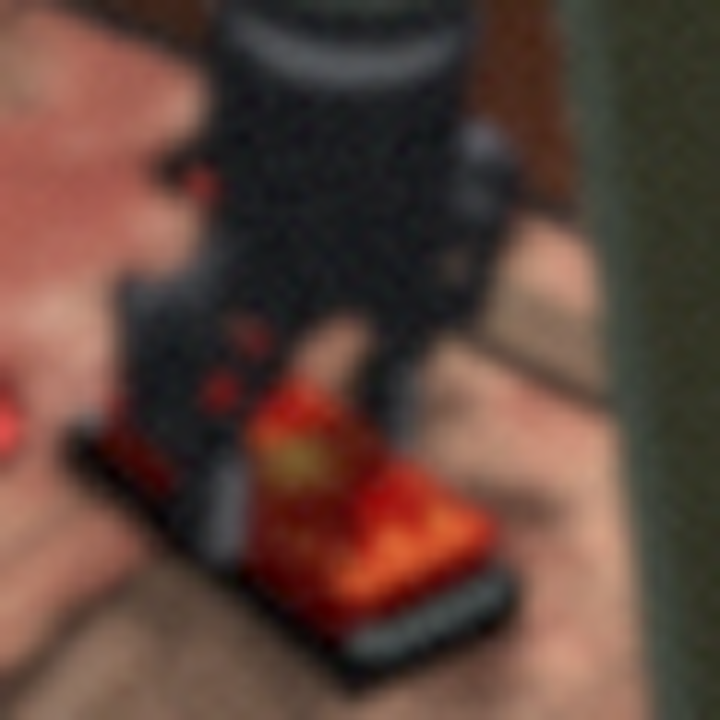

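apply_moves --pt "0 0 0 0 0" --pt "0 0 0 0 0" --pt "0 0 0 -0.3 0" --pt "0 0 0 -0.4 0" --pt "0 0 0 -1 0" --pt "0 0 0 -1.5 0" --pt "0 0 0 -2 0" --pt "0 0 0 -2.5 0" --pt "0 0 0 -2.5 0" --pt "0 0 0 -2.5 0" --pt "0 0 0 0 0"

```text
t: 29.75
tool_pos: [0.5325, -0.3423, 0.1609]
eef_rot: [3.108, -0.438, 0.009]
wrist_force: [0.4, 1.0, -1.2]
finger_gap: 0.0577
```

```bash
python3 -c "
from h import *
to(.526,.3397,.16,9)
p,d=grab_frame('scene');crop('scene',p,270,75,350,160,8,'g14')
q,e=grab_frame('top');crop('top',q,345,130,415,205,8,'g14t')
P=pts('scene',d)
hsv=cv2.cvtColor(p,cv2.COLOR_RGB2HSV).astype(int); H,S,V=hsv[...,0],hsv[...,1],hsv[...,2]
m=np.hypot(P[...,0]-.532,P[...,1]+.342)<.08
m&=(P[...,2]>.08)&((H<25)|(H>172))&(S>165); print(m.sum(),np.percentile(P[m][:,2],[1,5,50,95]).round(3))
"
```

```text
t 29.75 pos [ 532.5 -342.3  160.9] phi -16.04 gap 57.7 F [ 0.4  1.  -1.2] shift cm [-19.47 -65.37  -0.14] turn -25.0
302 [0.152 0.154 0.162 0.169]
```

View pics/g14.png

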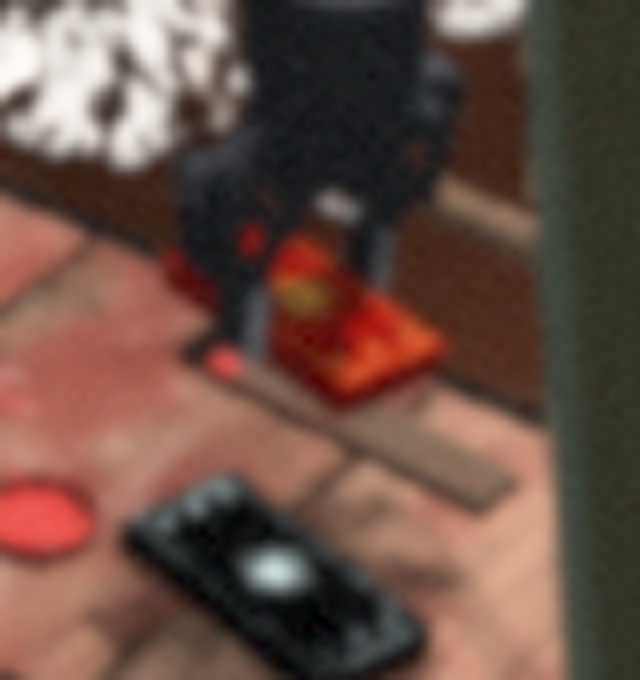

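View pics/g14t.png

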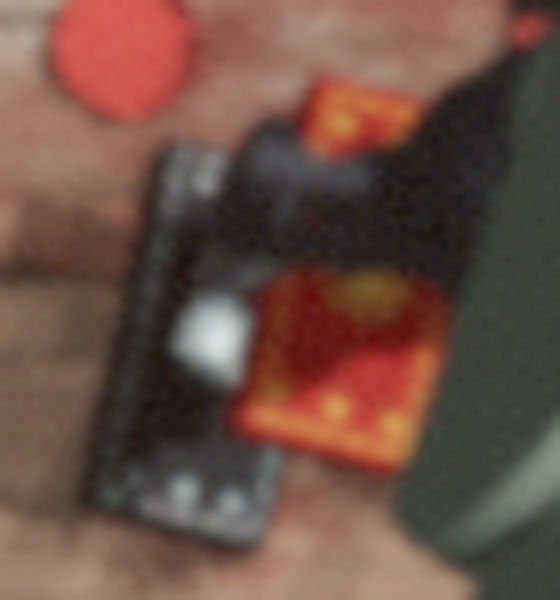

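```bash
python3 -c "
from h import *
def px(l,s,x,y): return (np.array(l,float)+.5)/s-.5+[x,y]
w=onz('top',px([(238,420),(405,468),(315,78),],8,345,130),.161)
print(w.round(4), np.linalg.norm(w[0]-w[2]),np.linalg.norm(w[0]-w[1])); c=(w[1]+w[2])/2; print(c)
s,d=grab_frame('scene');P=pts('scene',d)
hsv=cv2.cvtColor(s,cv2.COLOR_RGB2HSV).astype(int); H,S,V=hsv[...,0],hsv[...,1],hsv[...,2]
m=np.hypot(P[...,0]-.532,P[...,1]+.342)<.08
m&=(P[...,2]>.08)&((H<25)|(H>172))&(S>165)&(V>150)
Q=P[m];Q=Q[abs(Q[:,2]-.161)<.012]
for i in range(3):
  A=np.c_[Q[:,:2],np.ones(len(Q))];k=np.linalg.lstsq(A,Q[:,2],rcond=None)[0];r=Q[:,2]-A@k;Q=Q[abs(r)<2*r.std()]
print(k,r.std(),len(Q), k[0]*.532-k[1]*.342+k[2])
"
```

```text
[[ 0.4868 -0.2975  0.161 ]
 [ 0.471  -0.3479  0.161 ]
 [ 0.5934 -0.3276  0.161 ]] 0.11070644759693855 0.05278286657596444
[ 0.53219444 -0.33774397  0.161     ]
[0.01036756 0.0219963  0.16138097] 0.0016835862007967255 81 0.1593737778858782
```

apply_moves --pt "0 -0.5 -1.7 0 0" --pt "0 -1 -3.3 0 0" --pt "0 -1 -3.3 0 0" --pt "0 -1 -3.3 0 0" --pt "0 -1 -3.3 0 0" --pt "0 -1 -3.3 0 0" --pt "0 -1 -3.3 0 0" --pt "0 -1 -3.3 0 0" --pt "0 -1 -3.3 0 0" --pt "0 -1 -3.3 0 0" --pt "0 -1 -3.3 0 0" --pt "0 -1 -3.3 0 0"

```text
t: 31.4
tool_pos: [0.5245, 0.0574, 0.157]
eef_rot: [3.111, -0.438, -0.003]
wrist_force: [1.0, 0.7, -1.0]
finger_gap: 0.0574
```

apply_moves --pt "0 -1 -3.3 0 0" --pt "0 -1 -3.3 0 0" --pt "0 -1 -3.3 0 0" --pt "0 -1 -3.4 0 0" --pt "0 -1 -3.4 0 0" --pt "0 -1 -3.4 0 0" --pt "0 -1 -3.4 0 0" --pt "0 -0.7 -2.5 0 0" --pt "0 0 0 0 -8" --pt "0 0 0 0 -9" --pt "0 0 0 0 -8" --pt "0 0 0 0 0"

```text
t: 32.9
tool_pos: [0.5231, 0.3266, 0.1573]
eef_rot: [3.132, 0.243, -0.002]
wrist_force: [-0.7, -0.1, -0.3]
finger_gap: 0.0576
```

```bash
python3 -c "
from h import *
to(.526,.3397,.032,9)
p,d=grab_frame('scene');crop('scene',p,110,170,220,310,5,'g15')
print(robot.sense()['joints'].round(2))
"
```

```text
t 32.9 pos [523.1 326.6 157.3] phi 8.87 gap 57.6 F [-0.7 -0.1 -0.3] shift cm [ 0.51 -1.25 12.53] turn -0.1
[ 0.54  0.45  1.6  -0.    1.09  1.96]
```

View pics/g15.png

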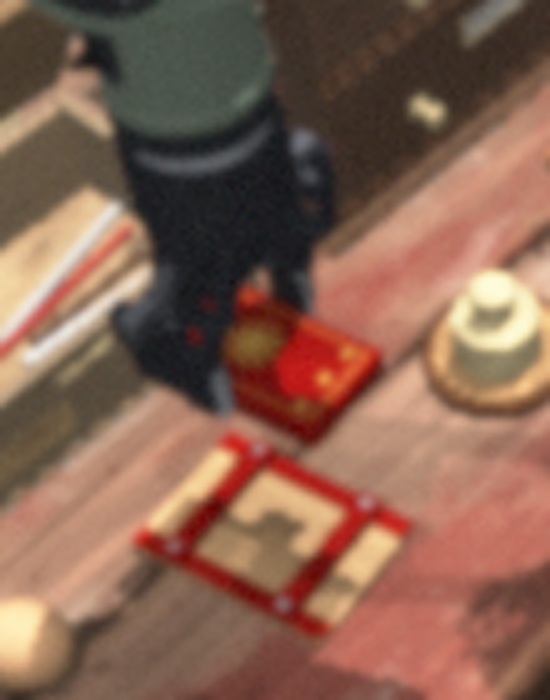

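apply_moves --pt "0 0.5 -1.25 1.5 0" --pt "0 0 0 3 0" --pt "0 0 0 3 0" --pt "0 0 0 2 0" --pt "0 0 0 1.2 0" --pt "0 0 0 0.6 0" --pt "0 0 0 0 0" --pt "0 0 0 0 0"

```text
t: 33.95
tool_pos: [0.5272, 0.34, 0.0456]
eef_rot: [-3.131, -0.245, -0.002]
wrist_force: [-0.8, -0.6, -1.1]
finger_gap: 0.0572
```

```bash
python3 -c "
from h import *
to(.526,.3397,.032,9)
p,d=grab_frame('scene');crop('scene',p,110,200,220,310,6,'g16')
q,d=grab_frame('top');crop('top',q,95,130,180,215,7,'g16t')
"
```

```text
t 33.95 pos [527.2 340.   45.6] phi 8.95 gap 57.2 F [-0.8 -0.6 -1.1] shift cm [-0.12  0.01  1.36] turn -0.0
```

View pics/g16.png

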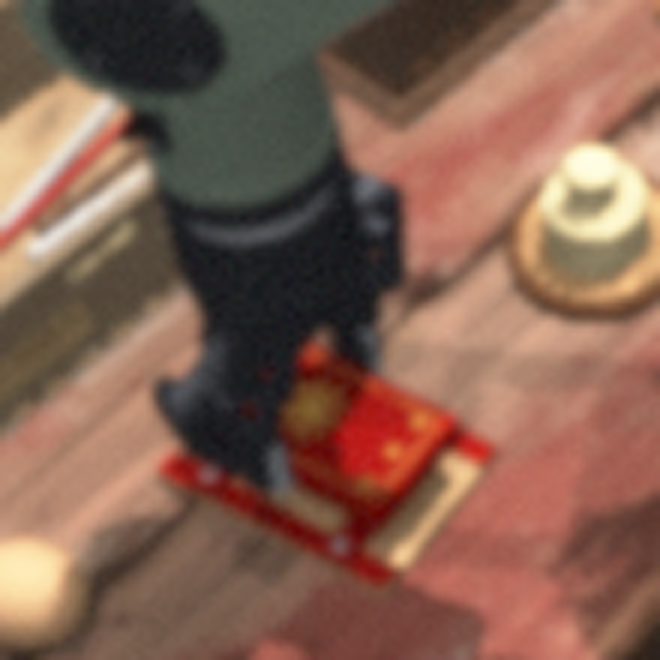

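View pics/g16t.png

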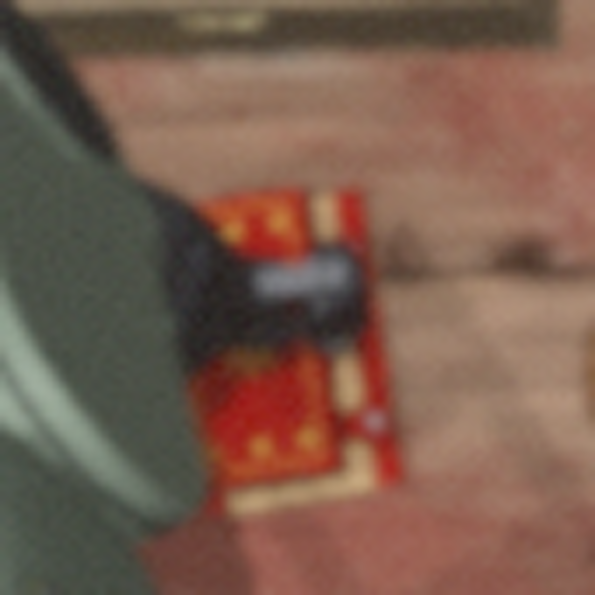

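```bash
python3 -c "
from h import *
def px(l,s,x,y): return (np.array(l,float)+.5)/s-.5+[x,y]
w=onz('top',px([(304,188),(338,468)],7,95,130),.0464);print(w.round(4),np.linalg.norm(w[0]-w[1]))
a=np.radians(9);ex=np.array([np.cos(a),np.sin(a)]);ey=np.array([-ex[1],ex[0]])
c=w.mean(0)[:2]; print(c, (c-[.526,.3397])@ex,(c-[.526,.3397])@ey)
w=onz('top',px([(362,188),(402,480)],7,95,130),.0085);print(w.round(4),np.linalg.norm(w[0]-w[1]));c=w.mean(0)[:2]; print(c, (c-[.526,.3397])@ex,(c-[.526,.3397])@ey)
"
```

```text
[[0.5864 0.3193 0.0464]
 [0.4739 0.3042 0.0464]] 0.11348835154072107
[0.53014336 0.31176755] -0.0002772488124561493 -0.028236722700701
[[0.594  0.3079 0.0085]
 [0.4721 0.29   0.0085]] 0.12324222398923719
[0.53304662 0.29897476] 0.0005890295336479154 -0.04132617693601407
```

Panel is centred (edge midpoint within 1 mm, lateral −28 mm vs −29 ideal). Lower.

apply_moves --pt "0 -0.1 0 0.5 0" --pt "0 0 0 0.4 0" --pt "0 0 0 0.2 0" --pt "0 0 0 0 0"

```text
t: 34.55
tool_pos: [0.5256, 0.3394, 0.0335]
eef_rot: [3.132, 0.245, -0.001]
wrist_force: [0.5, 0.0, -1.1]
finger_gap: 0.0577
```

apply_moves --pt "0 0 0 0.1 0" --pt "0 0 0 0 0"

```text
t: 34.8
tool_pos: [0.5257, 0.3395, 0.0328]
eef_rot: [3.132, 0.245, 0.0]
wrist_force: [0.3, -0.1, -1.0]
finger_gap: 0.0577
```

apply_moves --pt "0 0 0 0.1 0" --pt "0 0 0 0 0"

```text
t: 35.05
tool_pos: [0.5256, 0.3395, 0.0317]
eef_rot: [3.132, 0.245, -0.0]
wrist_force: [0.2, 0.5, -0.9]
finger_gap: 0.0572
```

apply_moves --pt "0 0 0 0.05 0" --pt "0 0 0 0 0"

```text
t: 35.3
tool_pos: [0.5257, 0.3395, 0.0313]
eef_rot: [3.132, 0.245, 0.0]
wrist_force: [0.5, -0.3, -0.4]
finger_gap: 0.0572
```

apply_moves --pt "0 0 0 0.1 0" --pt "0 0 0 0 0"

```text
t: 35.55
tool_pos: [0.5257, 0.3395, 0.0312]
eef_rot: [-3.132, -0.245, -0.001]
wrist_force: [-1.5, -0.7, 4.5]
finger_gap: 0.0574
```

apply_moves --pt "0 0 0 0.05 0" --pt "0 0 0 0 0"

```text
t: 35.8
tool_pos: [0.5257, 0.3395, 0.0312]
eef_rot: [-3.132, -0.245, -0.001]
wrist_force: [-2.4, -1.6, 8.2]
finger_gap: 0.0575
```

apply_moves --pt "0 0 0 -0.12 0" --pt "0.8 0 0 0 0" --pt "0.9 0 0 0 0" --pt "1 0 0 0 0" --pt "1 0 0 0 0" --pt "1 0 0 0 0" --pt "1 0 0 -1 0" --pt "1 0 0 -2.5 0" --pt "1 0 0 -3 0" --pt "1 0 0 -3 0" --pt "1 0 0 -3 0"

```text
t: 37.17
tool_pos: [0.5257, 0.3396, 0.1578]
eef_rot: [-3.132, -0.245, -0.001]
wrist_force: [0.3, 0.2, 0.2]
finger_gap: 0.0855
```

```bash
python3 -c "
from h import *
to(.5325,-.342,.16,-16)
p,d=grab_frame('scene');crop('scene',p,110,200,220,310,6,'g17')
crop('scene',p,280,115,330,165,12,'g17s')
"
```

```text
t 37.17 pos [525.7 339.6 157.8] phi 8.96 gap 85.5 F [0.3 0.2 0.2] shift cm [-9.94 67.43 -0.25] turn 25.0
```

View pics/g17.png

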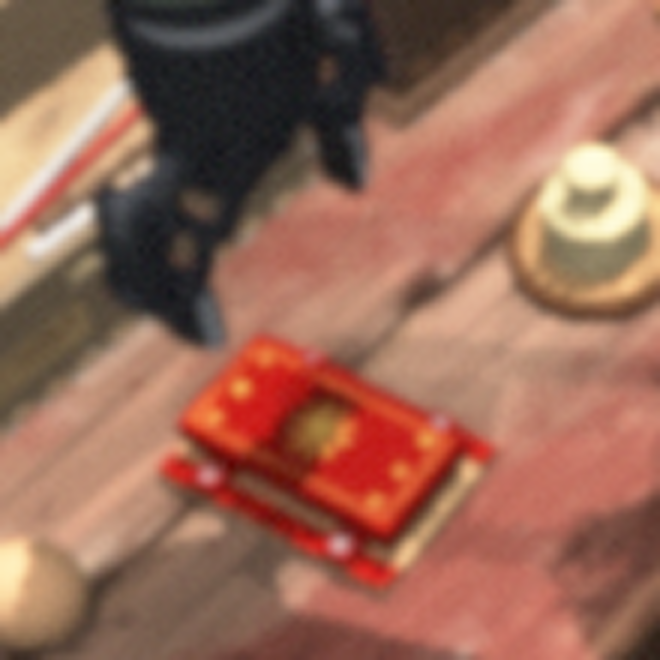

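View pics/g17s.png

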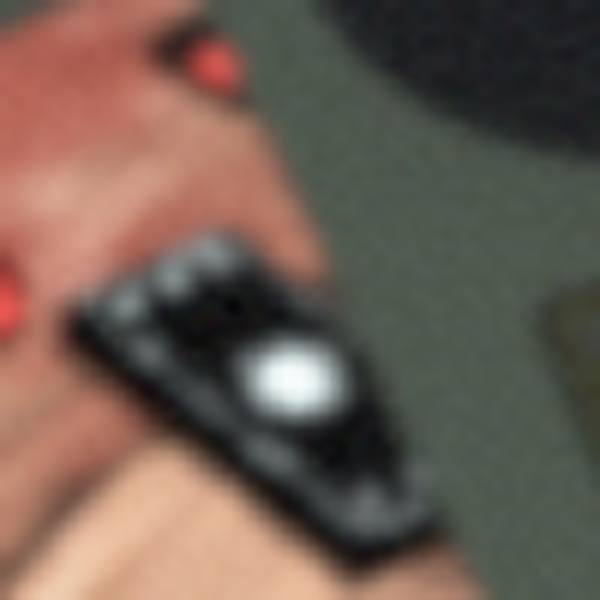

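apply_moves --pt "1 -0.3 1.7 0 0" --pt "1 -0.6 4 0 0" --pt "1 -0.6 4 0 0" --pt "1 -0.6 4 0 0" --pt "1 -0.6 4 0 0" --pt "1 -0.6 4 0 0" --pt "1 -0.6 4 0 0" --pt "1 -0.6 4 0 0" --pt "1 -0.6 4 0 0" --pt "1 -0.6 4 0 0" --pt "1 -0.6 4 0 0" --pt "1 -0.6 4 0 0"

```text
t: 38.72
tool_pos: [0.5268, -0.1245, 0.1547]
eef_rot: [-3.131, -0.244, 0.005]
wrist_force: [-0.4, -0.4, 0.2]
finger_gap: 0.0851
```

apply_moves --pt "1 -0.6 4 0 0" --pt "1 -0.6 4 0 0" --pt "1 -0.6 4 0 0" --pt "1 -0.6 4 0 0" --pt "1 -0.5 3.9 0 0" --pt "1 -0.2 1.8 0 0" --pt "1 0 0 0 8" --pt "1 0 0 0 9" --pt "1 0 0 0 8" --pt "1 0 0 0 0"

```text
t: 39.98
tool_pos: [0.5311, -0.341, 0.1553]
eef_rot: [-3.11, 0.435, 0.003]
wrist_force: [1.0, -0.3, 0.4]
finger_gap: 0.0856
```

```bash
python3 -c "
from h import *
to(.5325,-.342,.024,-16)
p,d=grab_frame('top');crop('top',p,345,140,400,205,10,'g18')
s,d=grab_frame('scene');crop('scene',s,280,115,330,165,12,'g18s')
"
```

```text
t 39.98 pos [ 531.1 -341.   155.3] phi -15.93 gap 85.6 F [ 1.  -0.3  0.4] shift cm [ 0.19  0.06 13.13] turn 0.1
```

View pics/g18.png

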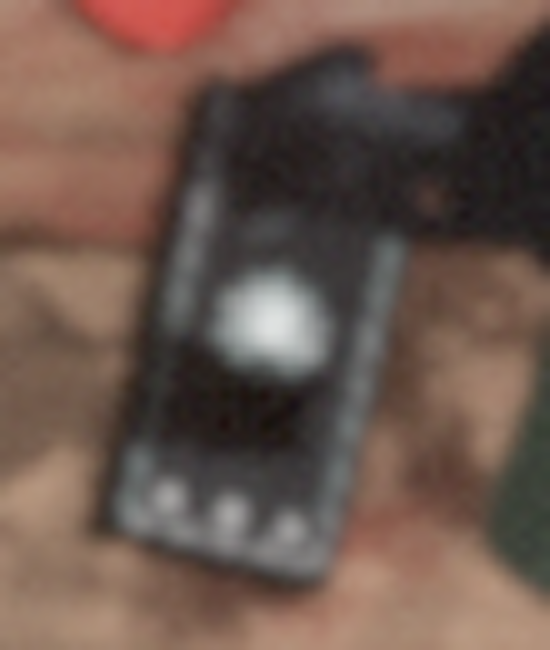

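View pics/g18s.png

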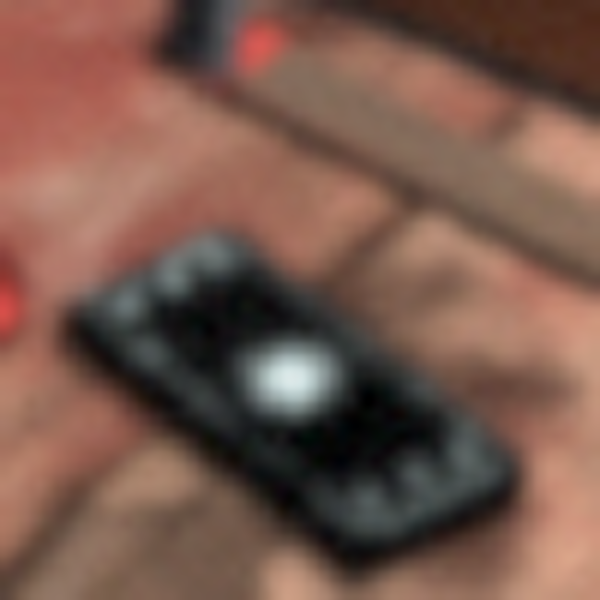

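```bash
python3 -c "
from h import *
o=lambda s:.5/s-.5
print(onz('scene',[(292/12+280+o(12),380/12+115+o(12))],.016),onz('top',[(26.7+345+o(10),32.2+140+o(10))],.016))
"
```

```text
[[ 0.53333997 -0.3450125   0.016     ]] [[ 0.53499981 -0.34171479  0.016     ]]
```

apply_moves --pt "1 0.15 0.05 2 0" --pt "1 0 0 3 0" --pt "1 0 0 3 0" --pt "1 0 0 2.5 0" --pt "1 0 0 1 0" --pt "1 0 0 0 0"

```text
t: 40.83
tool_pos: [0.533, -0.3425, 0.0407]
eef_rot: [-3.111, 0.437, 0.001]
wrist_force: [0.3, 0.4, -0.2]
finger_gap: 0.0853
```

```bash
python3 -c "
from h import *
to(.5325,-.342,.014,-16)
s,d=grab_frame('scene');crop('scene',s,280,105,340,165,12,'g19s')
"
```

```text
t 40.83 pos [ 533.  -342.5   40.7] phi -16.0 gap 85.3 F [ 0.3  0.4 -0.2] shift cm [-0.06 -0.04  2.67] turn 0.0
```

View pics/g19s.png

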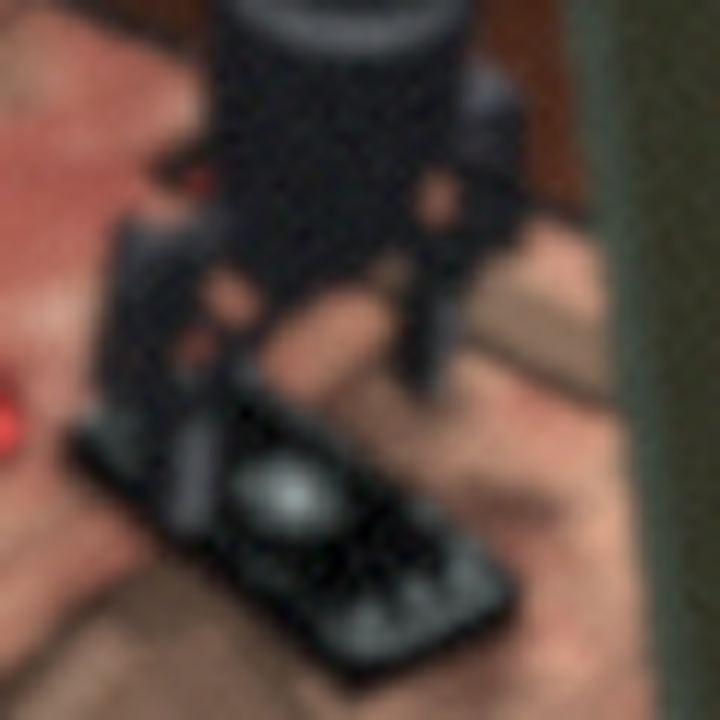

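apply_moves --pt "1 0.1 0 1 0" --pt "1 0 0 0.7 0" --pt "1 0 0 0.5 0" --pt "1 0 0 0 0"

```text
t: 41.38
tool_pos: [0.5338, -0.3428, 0.0185]
eef_rot: [-3.11, 0.438, 0.001]
wrist_force: [1.1, 0.2, 0.1]
finger_gap: 0.0858
```

apply_moves --pt "1 0 0 0.3 0" --pt "1 0 0 0.1 0" --pt "1 0 0 0 0"

```text
t: 41.75
tool_pos: [0.5341, -0.343, 0.015]
eef_rot: [3.111, -0.438, 0.0]
wrist_force: [-0.1, 0.9, -0.4]
finger_gap: 0.0853
```

apply_moves --pt "0 0 0 0 0" --pt "0 0 0 0 0" --pt "0 0 0 0 0" --pt "0 0 0 0 0" --pt "0 0 0 0 0" --pt "0 0 0 0 0" --pt "0 0 0 0 0" --pt "0 0 0 0 0" --squeeze 30

```text
t: 42.75
tool_pos: [0.5343, -0.3431, 0.0153]
eef_rot: [3.111, -0.438, 0.001]
wrist_force: [-0.7, -0.2, 5.2]
finger_gap: 0.0673
```

```bash
python3 -c "
from h import *
to(.5325,-.342,.014,-16)
s,d=grab_frame('scene');crop('scene',s,280,105,340,165,12,'g20s')
"
```

```text
t 42.75 pos [ 534.3 -343.1   15.3] phi -16.04 gap 67.3 F [-0.7 -0.2  5.2] shift cm [-0.21 -0.06  0.13] turn -0.0
```

View pics/g20s.png

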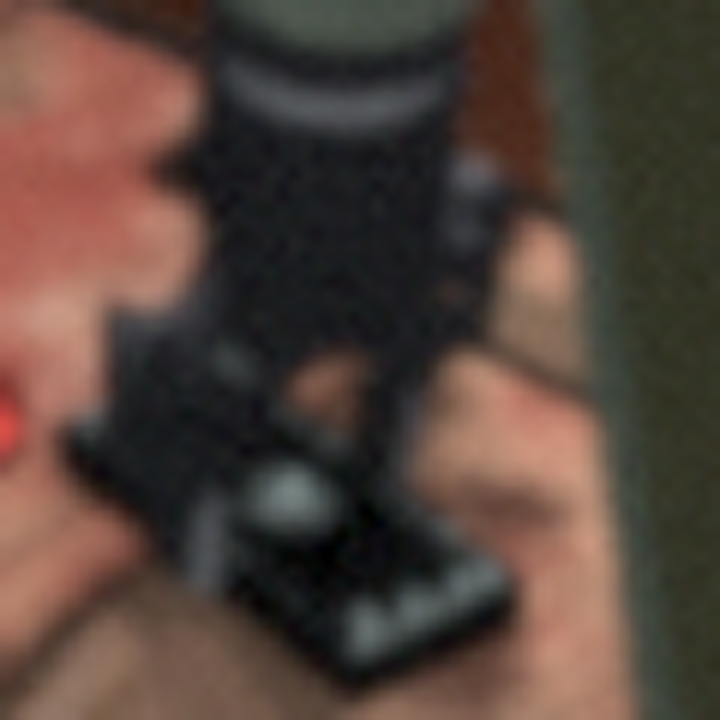

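apply_moves --pt "0 0 0 -0.3 0" --pt "0 0 0 -0.4 0" --pt "0 0 0 -1 0" --pt "0 0 0 -1.5 0" --pt "0 0 0 -2 0" --pt "0 0 0 -2.5 0" --pt "0 0 0 -2 0" --pt "0 0 0 0 0"

```text
t: 43.8
tool_pos: [0.5352, -0.3437, 0.1147]
eef_rot: [3.109, -0.438, 0.007]
wrist_force: [0.2, -0.2, -0.5]
finger_gap: 0.0671
```

```bash
python3 -c "
from h import *
to(.5376,-.1699,.11,-9.7)
s,d=grab_frame('scene');crop('scene',s,280,75,340,165,8,'g21s')
"
```

```text
t 43.8 pos [ 535.2 -343.7  114.7] phi -16.04 gap 67.1 F [ 0.2 -0.2 -0.5] shift cm [ -4.57 -16.77   0.42] turn -6.3
```

View pics/g21s.png

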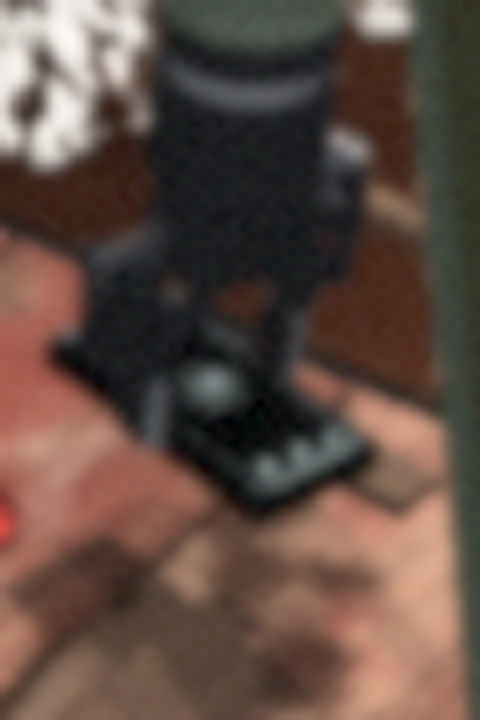

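apply_moves --pt "0 -0.4 -1.5 0 0" --pt "0 -0.8 -3 0 0" --pt "0 -0.8 -3 0 0" --pt "0 -0.8 -3 0 0" --pt "0 -0.8 -3 0 0" --pt "0 -0.7 -2.3 0 0" --pt "0 -0.3 -1 0 0" --pt "0 0 0 0 -6.3" --pt "0 0 0 0 0"

```text
t: 44.98
tool_pos: [0.5361, -0.1686, 0.1116]
eef_rot: [-3.13, 0.268, 0.001]
wrist_force: [0.5, 0.1, -1.1]
finger_gap: 0.0673
```

```bash
python3 -c "
from h import *
to(.5376,-.1699,.045,-9.7)
"
```

```text
t 44.98 pos [ 536.1 -168.6  111.6] phi -9.8 gap 67.3 F [ 0.5  0.1 -1.1] shift cm [0.18 0.1  6.66] turn -0.1
```

apply_moves --pt "0 0.15 0.1 1.5 0" --pt "0 0 0 2.5 0" --pt "0 0 0 1.5 0" --pt "0 0 0 0.8 0" --pt "0 0 0 0 0" --pt "0 0 0 0 0"

```text
t: 45.72
tool_pos: [0.5382, -0.1703, 0.0496]
eef_rot: [3.13, -0.267, 0.002]
wrist_force: [-0.2, -1.4, -0.2]
finger_gap: 0.0672
```

```bash
python3 -c "
from h import *
to(.5376,-.1699,.031,-9.7)
p,d=grab_frame('scene');crop('scene',p,230,110,320,210,7,'g22')
q,d=grab_frame('top');crop('top',q,280,130,350,210,8,'g22t')
"
```

```text
t 45.73 pos [ 538.2 -170.3   49.6] phi -9.75 gap 67.2 F [-0.2 -1.4 -0.2] shift cm [-0.07 -0.03  1.86] turn -0.1
```

View pics/g22.png

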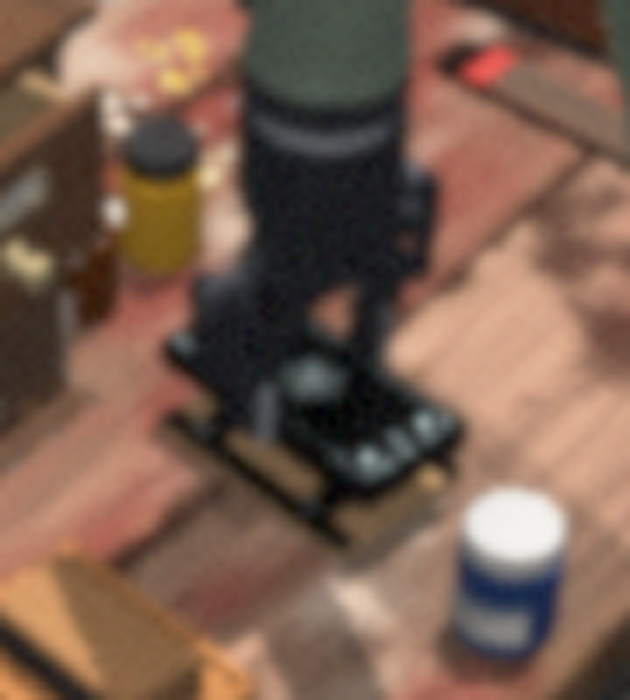

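View pics/g22t.png

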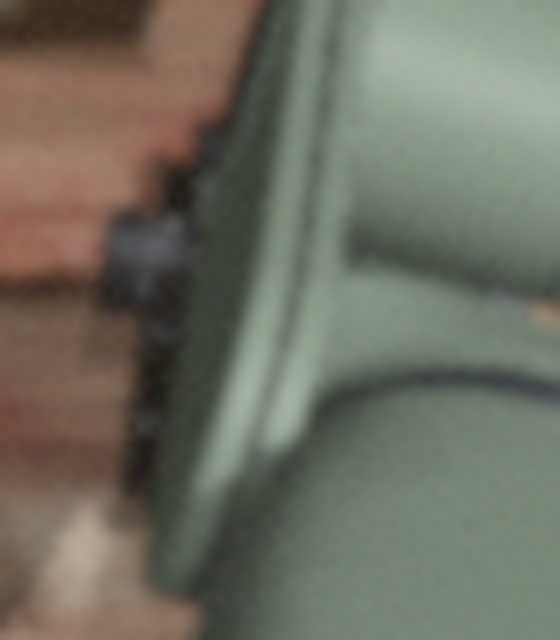

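apply_moves --pt "0 -0.05 0 0.7 0" --pt "0 0 0 0.5 0" --pt "0 0 0 0.2 0" --pt "0 0 0 0 0"

```text
t: 46.32
tool_pos: [0.537, -0.1699, 0.0347]
eef_rot: [-3.13, 0.267, 0.001]
wrist_force: [-0.4, 0.5, 0.2]
finger_gap: 0.0674
```

apply_moves --pt "0 0 0 0.1 0" --pt "0 0 0 0 0"

```text
t: 46.58
tool_pos: [0.5372, -0.17, 0.034]
eef_rot: [3.13, -0.267, 0.0]
wrist_force: [0.5, 1.0, -0.6]
finger_gap: 0.0677
```

apply_moves --pt "0 0 0 0.1 0" --pt "0 0 0 0 0"

```text
t: 46.82
tool_pos: [0.5371, -0.17, 0.033]
eef_rot: [3.13, -0.267, -0.0]
wrist_force: [0.1, 0.1, -2.3]
finger_gap: 0.0674
```

apply_moves --pt "0 0 0 0.1 0" --pt "0 0 0 0 0"

```text
t: 47.08
tool_pos: [0.5371, -0.1699, 0.0319]
eef_rot: [3.13, -0.267, -0.0]
wrist_force: [-0.6, 0.2, -1.8]
finger_gap: 0.0668
```

apply_moves --pt "0 0 0 0.1 0" --pt "0 0 0 0 0"

```text
t: 47.32
tool_pos: [0.5372, -0.17, 0.0313]
eef_rot: [3.13, -0.267, 0.001]
wrist_force: [-1.4, 0.4, 2.1]
finger_gap: 0.0669
```

apply_moves --pt "0 0 0 0.07 0" --pt "0 0 0 0 0"

```text
t: 47.58
tool_pos: [0.5372, -0.17, 0.0313]
eef_rot: [3.13, -0.267, 0.001]
wrist_force: [-1.6, 0.6, 7.4]
finger_gap: 0.0674
```

apply_moves --pt "0 0 0 -0.1 0" --pt "0.9 0 0 0 0" --pt "1 0 0 0 0" --pt "1 0 0 0 0" --pt "1 0 0 0 0" --pt "1 0 0 0 0" --pt "1 0 0 -1 0" --pt "1 0 0 -2.5 0" --pt "1 0 0 -3 0" --pt "1 0 0 -3 0" --pt "1 0 0 -3 0"

```text
t: 48.95
tool_pos: [0.5371, -0.17, 0.1581]
eef_rot: [3.13, -0.267, 0.001]
wrist_force: [0.7, -0.2, 0.1]
finger_gap: 0.0854
```

apply_moves --pt "1 1 3 -2 0" --pt "1 1 4 0 0" --pt "1 1 4 0 0" --pt "1 1 4 0 0" --pt "1 1 4 0 0" --pt "1 0 3 0 0" --pt "1 0 0 0 0"

```text
t: 49.82
tool_pos: [0.5486, -0.3973, 0.1766]
eef_rot: [3.129, -0.271, 0.001]
wrist_force: [-0.2, 0.4, 0.2]
finger_gap: 0.0855
```

```bash
python3 -c "
from h import *
to(.5376,-.1699,.031,-9.7)
p,d=grab_frame('scene');crop('scene',p,120,110,330,310,3.8,'g23')
q,d=grab_frame('top');np.savez('top1.npz',p=q,d=d);crop('top',q,110,140,340,240,3.4,'g23t');crop('top',q,285,140,340,205,9,'g23b');crop('top',q,110,140,165,215,8,'g23r')
"
```

```text
t 49.83 pos [ 548.6 -397.3  176.6] phi -9.9 gap 85.5 F [-0.2  0.4  0.2] shift cm [ -5.   -22.22  14.55] turn -0.2
```

View pics/g23.png

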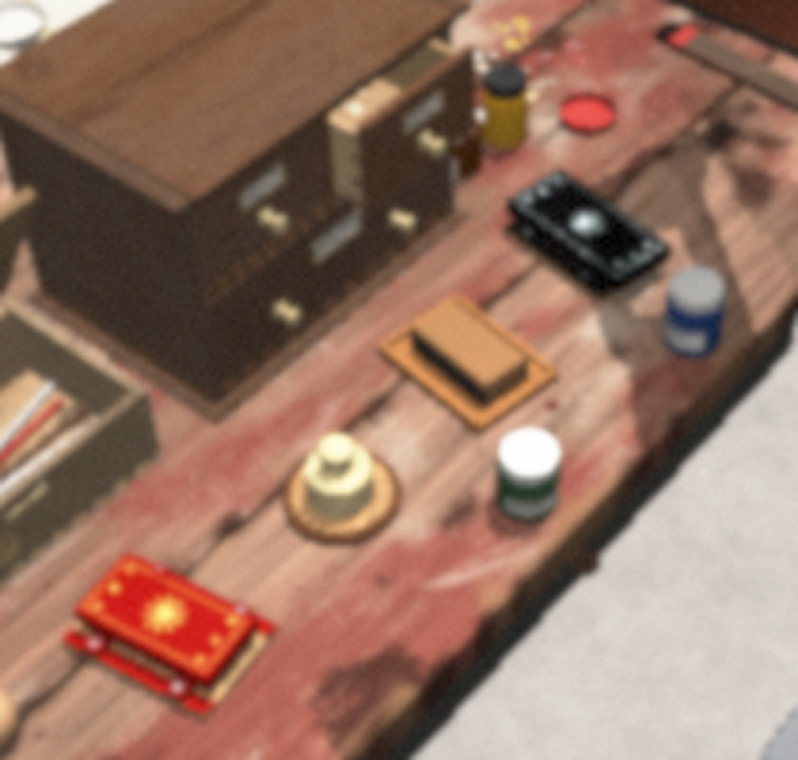

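View pics/g23t.png

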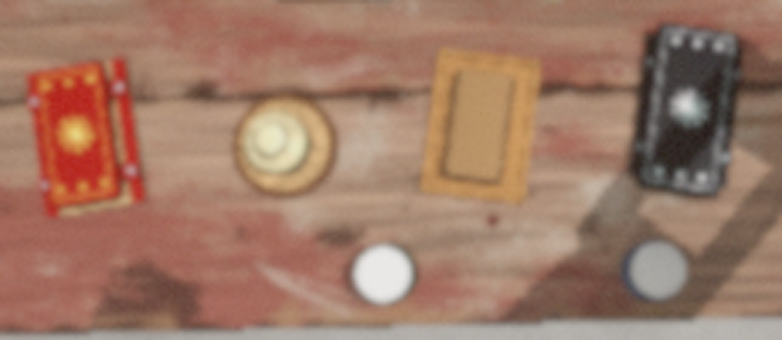

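View pics/g23b.png

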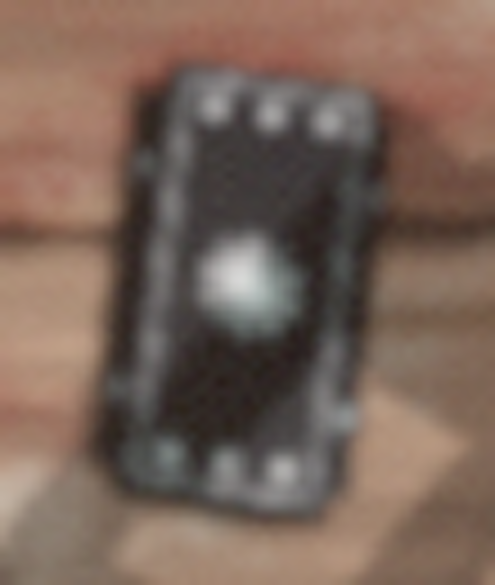

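View pics/g23r.png

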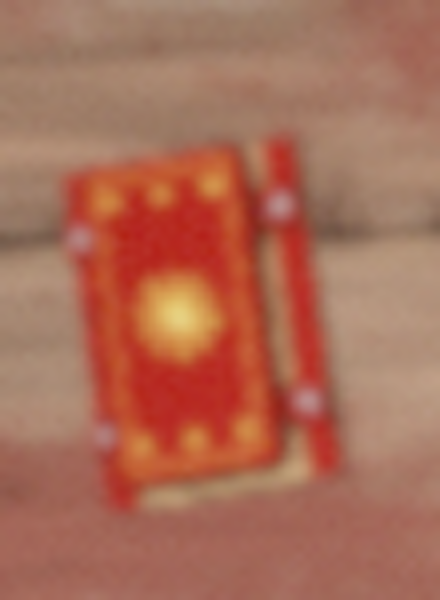

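```bash
python3 -c "
from h import *
def px(l,s,x,y): return (np.array(l,float)+.5)/s-.5+[x,y]
f=lambda l,s,x,y,z:(onz('top',px(l,s,x,y),z).mean(0)[:2]*1000).round(1)
print('red med',f([(180,318)],8,110,140,.032),'corners',f([(82,172),(240,147),(280,468),(122,488)],8,110,140,.032),'rest',f([(80,240),(280,205),(308,402),(105,437)],8,110,140,.017))
print('blk med',f([(247,285)],9,285,140,.032),'corners',f([(175,65),(378,95),(330,515),(122,490)],9,285,140,.032),'rest',f([(145,165),(374,195),(345,418),(118,390)],9,285,140,.017))
print('weight knob',f([(270,137)],3.4,110,140,.065),'coaster',f([(285,145)],3.4,110,140,.010))
print('block',f([(460,69),(517,72),(499,184),(446,179)],3.4,110,140,.033),'tray',f([(440,48),(540,60),(523,202),(421,192)],3.4,110,140,.011))
import numpy as np
P=pts('top',np.load('top1.npz')['d'])
for nm,x,y in(('red',.526,.340),('blk',.5375,-.17),('block',.5295,.0045)):
  m=(np.hypot(P[...,0]-x,P[...,1]-y)<.022)&(P[...,2]>.02);Q=P[m];A=np.c_[Q[:,0]-x,Q[:,1]-y,np.ones(len(Q))];print(nm,np.linalg.lstsq(A,Q[:,2],rcond=None)[0].round(4),len(Q))
"
```

```text
red med [524.3 339.8] corners [524.4 339.4] rest [525.4 340.2]
blk med [ 537.3 -168.1] corners [ 535.8 -169.4] rest [ 537.6 -170.1]
weight knob [514.7 173.5] coaster [515.3 171. ]
block [525.2   5. ] tray [529.    4.7]
red [-0.018   0.0026  0.032 ] 189
blk [-0.     -0.0006  0.0317] 188
block [-0.0138  0.0036  0.0326] 185
```

Everything is centred to within about 4 mm and lies at its expected height. The jars have not moved and the arm is clear, so I am handing in.

```bash
python3 -c "
from station import job
print(job.job_done())"
```

```text
the job is handed in; nothing more can be done
None
```

The stack is apart and the job is handed in at about 50 s of the 128 s. I moved the weight to the coaster, the block to the tray, the red panel to the red rest and the black panel to the black rest. I let go of each before taking the next, and nothing was dropped. The hand-in gave no verdict.

My last checks, from the top camera:

| Thing | Offset from centre of its place | Height and level |
|---|---|---|
| Weight | about 2.5 mm | not measured by depth; stands upright in the picture |
| Block | about 4 mm | top at 32.6 mm (33 expected), tilt about 0.014 rad |
| Red panel | about 1 mm | top at 32.0 mm (32 expected), tilt about 0.018 rad |
| Black panel | about 2 mm | top at 31.7 mm (32 expected), tilt about 0 |

- **Alignment:** Both panels lie inlay up. The block and panels look lengthwise on their places; I judged this from the pictures and the tool heading, not by measuring the final angles.
- **Jars:** Both look upright and in place in the last pictures; I did not measure their positions again at the end.
- **Arm:** It stands clear of everything with the gripper open, and the wrist force reads about zero.
- **Disagreements:** The finger opening read 1–4 mm below the true widths while gripping. Estimates of the panels' centres before grasping differed by up to 5 mm between views. Neither showed up in the final placing.

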